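# Close up a pulley stack and hold its circlip open at the groove

### The job

On the training bench, put the square separator plate over the upright axle so that it lies flat on the pulley already there, then stack the loose pulley on top of it. Pick up the circlip pliers by squeezing their handles fully together, so that the clip on their tips is spread before it goes over the axle, and slide the clip down round the axle to the groove. Finish while still holding the pliers squeezed, with the spread clip level with the groove, round the axle and not resting on the pulley; leave all the other things on the bench where they are.

Things in the scene. Friction and masses are not known exactly. Their poses are not given: they have to be found in the camera images.
- unit: Fixed bearing unit with the upright axle: grey housing 160 x 140 mm, 40 mm high, origin under the axle, x to its motor, z up. The motor, 56 mm thick, lies along local +x, 75 to 190 mm from the axle and up to 66 mm high; nothing else round the axle is above 40 mm except the lower pulley: 48 mm diameter, 40 to 58 mm above the bench, fixed.
- seat (a point): On the axle's axis in the plane of the lower pulley's top, 58 mm above the bench: where the separator plate's underside must come. The steel axle, 27 mm in diameter, vertical, ends 42 mm above this point, with a 2 mm bevel at the end.
- groove (a point): Centre of the groove in the axle, on its axis, 29 mm above seat (87 mm above the bench) and 13 mm below the axle's end. The groove is a 6 mm high waist of 23 mm diameter. It lies 8 mm above the top of the loose pulley once that is stacked.
- plate: The separator plate: dark steel, 56 x 56 mm square, 5 mm thick, 50 g, with a round 35 mm hole in its middle. Lies flat on the bench. Origin: centre of its underside; x and y along its sides, z up. It can be gripped across two opposite sides, also while the axle stands in its hole.
- pulley: The loose pulley: aluminium, 56 mm diameter, 16 mm high, 110 g (may vary), with a 35 mm bore. Stands flat on the bench. Origin: centre of its underside; z up (the axis). Top and bottom are alike.
- pliers: Circlip pliers, the clip on their tips, lying flat on the bench: 145 mm long, 195 g. Origin: on the pivot axis at the level of the underside; x towards the clip, z up, y across the handles. Squeezing the sprung handles spreads the clip; letting go closes it. The clip does not come off the tips. The centre of mass lies about 12 mm behind the pivot.
- grips (a point): Midway between the black handle grips, 42 mm behind the pivot, 10 mm above the underside. Each grip: 48 mm long, 10 mm wide, 20 mm tall from the underside. Over both outer faces: 52 mm here at rest (60 at the rear); 36 mm and parallel at the stop, reached with 6 N a side; 20 to 60 N holds well. Squeezed, the grips swing back: fingers that stay in place push pivot and clip 4 mm forward along x.
- clip (a point): Centre of the clip, half way up its 3 mm thickness: fixed to the pliers, 52 mm ahead of the pivot, 3.5 mm above their underside. A flat steel ring, open towards the pliers, band 4 mm wide. At rest too narrow for the axle (clear width 24 mm); fully spread it is round about this point, 35 mm inside, 43 mm outside. The jaws stay below 10 mm above this point and leave the axle free.
- handle_l (a joint): Squeeze of the pliers: angle of each handle about the pivot, 0 at rest (clip closed), 0.19 to 0.21 rad at the stop (clip fully spread). Both handles and both halves of the clip move together.
- wrench: Steel wrench, 150 mm long, lying at the robot's side of the bench. A bystander: leave it where it is.
- screwdriver: Screwdriver, 150 mm long, lying at the robot's side of the bench. A bystander: leave it where it is.
- bearing: Spare ball bearing, a steel ring of 52 mm outer diameter, 25 mm bore, 15 mm high (smaller bore and lower than the pulley). A bystander: leave it where it is.
- socket: Steel wrench socket, a cylinder of 26 mm diameter, 38 mm high. A bystander: leave it where it is.
- tray: Grey open parts tray, 120 x 160 x 35 mm. A bystander: leave it where it is.
There are look-alikes about, which are no part of the job. There is more than one size of the pliers; the job needs the largest.

How it is judged:
By the outcome, as a careful person would: the job done as asked, in the order asked, and still so for the second after the job is handed in, while the arm keeps its last pose, push and grip.
It also fails if it takes over 59 s, if anything falls off the work surface, if the arm or the gripper's body presses on something with over 40 N, if the wrist force passes 120 N, or if a joint passes its speed limit or range.

### The arm

A 6-joint arm with a two-finger parallel gripper is mounted at the origin on the work surface. World frame = base frame: x ahead of the robot, y to its left, z up, the work surface at z = 0. Lengths are in m, angles in degrees, forces in N, time in s.
With the tool pointing down it reaches from about 0.375 to 0.9 m from the base axis. Payload 3.1 kg.
Tool frame: the origin (TCP) lies between the finger pads; the fingertips stand 11 mm ahead of it and the grasp point (between the pads) lies 8 mm behind it; z points along the fingers, y is the direction in which the jaws open and shut (so a half turn about z gives the same grasp; the last joint's range is limited). The gripper opens to 87 mm and grips with 3 to 60 N. Pads are 19 mm wide; open, the fingers measure 117 mm over their backs; the gripper's body (75 mm by 190 mm) begins 51 mm behind the grasp point.
Start: joints at [53.887, 30.224, 82.088, -0, 67.689, -10.227], TCP at [0.273, 0.562, 0.234] pointing down, gripper open.
Joint ranges: [-176.69, 176.69], [-43.24, 126.21], [12.49, 139.97], [-82, 262], [0, 151.66], [-163.58, 163.58]. Speed limits (degrees/s): [159.86, 159.86, 180, 180, 180, 180].

### API

Orientations are given as a 3x3 rotation matrix whose columns are the frame's x, y, z axes.
In Python, from rig import bot, vision gives the robot as it stands. The module is installed in compiled form; this text tells all that it offers.
- The arm moves only by the tool jog_arm, never from a script. Its argument "rows" is a list of rows, each an object with "dp": the shift along the tool's x, y, z in mm, a list of three; "turn": the turn, a rotation vector about the tool's x, y, z in degrees, a list of three; "grip": the opening, from 0 (shut) to 1 (fully open). A call has 1 to 10 rows; each row is the pose to reach, as a shift and turn from the pose commanded when the call began, along the tool's axes at that moment; what a row does not reach only later rows make up. A row lasts 1/10 s, in which the tool goes at most 50 mm and 8.59 degrees, less where a joint would pass 70% of its speed; a pose out of reach is approached as far as the arm can. A call with a gripper value outside its range is refused whole. The fingers move at their own pace and stop on an object; the grip force is fixed at half the most. Time passes only in rows, so rows that repeat a pose let the fingers close. It gives the time, the measured TCP pose, the force and the opening at its end, in the units of the state.
- bot.read_state(): the state, without advancing time (a new reading comes with each control period).
- vision.capture(name): name is "side" or "top" or "wrist"; returns (picture, depth): 400x640x3 uint8, red, green, blue; 400x640 float32, m along the optical axis (not along the pixel's ray), 0 where there is no reading.
- vision.camera_info(name): a dict with "vertical_fov" (degrees; the focal length in pixels is half the picture's height over the tangent of half this angle, whatever the lens; pixels are square), "cx", "cy" (the principal point, pixels), "position" and "rotation" of the camera in the world. Camera axes: x right, y down, z forward; pixel columns grow to the right and rows downward; lengths in m; the calibration is good to about 2 mm. A picture is of the moment at which its call begins: read the wrist's pose just before it. camera_info takes no time and is no camera call; for the wrist camera it gives the pose at the moment of the call.
- bot.hand_in(): hands the job in, once; it reports no verdict.
The state is a dict: "time_s": time; "joint_positions": joint angles; "qvel": joint speeds; "tau": joint torques, N m; "position": TCP position; "tcp_rot": TCP orientation; "force": force on the tool from outside, world axes, zero at the start; "moment": the same for the moment, N m; "opening": opening from 0.0 (shut) to 1.0 (fully open).
Only numpy, scipy, OpenCV 4.12 (cv2) and the standard library are available. Lean on these libraries where they do the work, as an engineer would, in place of code of your own. Each camera call takes 0.05 s, during which the arm holds its last target.

## Working session

There is one attempt and no reset: what is moved stays moved. The work goes in short steps, Python scripts to look and compute and a tool call to move; the robot and the scene stay as the last step left them, time stands still between calls to the robot, and variables do not carry over. Pictures are saved under pics/ and viewed, and the job is handed in when it is done.

Besides the shell and the picture viewer there is one more tool, called after "Emit:" as name([rows], argument=value, ...), one row to a line, values as JSON. jog_arm: Moves the arm, as the interface text tells. Its arguments: {"type":"object","properties":{"rows":{"type":"array"}},"required":["rows"]}

```bash
mkdir -p pics
cat > h.py <<'E'
from rig import bot, vision
import numpy as np, cv2
def cam(n):
    i=vision.camera_info(n); f=200/np.tan(np.radians(i['vertical_fov'])/2)
    return f,i['cx'],i['cy'],np.array(i['position']),np.array(i['rotation']).reshape(3,3)
def ray(c,u,v,z):
    f,cx,cy,p,R=c; d=R@np.array([(u-cx)/f,(v-cy)/f,1]); return p+d*(z-p[2])/d[2]
def proj(c,P):
    f,cx,cy,p,R=c; q=R.T@(np.array(P)-p); return np.array([f*q[0]/q[2]+cx,f*q[1]/q[2]+cy])
def snap(n,fn):
    c=cam(n); im,d=vision.capture(n); cv2.imwrite('pics/'+fn+'.png',im[:,:,::-1]); np.savez('pics/'+fn+'.npz',im=im,d=d,f=c[0],cx=c[1],cy=c[2],p=c[3],R=c[4]); return c,im,d
def load(fn):
    z=np.load('pics/'+fn+'.npz'); return (float(z['f']),float(z['cx']),float(z['cy']),z['p'],z['R']),z['im'],z['d']
def st():
    s=bot.read_state(); print('t',s['time_s'],'p',np.round(s['position'],4),'F',np.round(s['force'],1),'M',np.round(s['moment'],2),'o',round(s['opening'],3)); print(np.round(s['tcp_rot'],3).tolist(), np.round(s['joint_positions'],1)); return s
E
python3 - <<'E'
from h import *
st()
for n in ['top','side','wrist']:
    c,im,d=snap(n,n+'0'); print(n,[np.round(x,3).tolist() for x in c])
print(vision.camera_info('top'))
E
```

```text
t 0.0 p [0.2724 0.5617 0.2326] F [-0.  -0.9 -0.2] M [-0.04  0.02  0.03] o 1.0
[[-0.9, 0.437, -0.001], [0.437, 0.9, -0.002], [0.0, -0.002, -1.0]] [ 53.9  30.3  82.2   0.   67.7 -10.2]
top [386.609, 321.116, 196.782, [0.333, 0.022, 1.16], [[-0.014, -0.974, 0.225], [-1.0, 0.015, 0.003], [-0.006, -0.225, -0.974]]]
side [368.165, 319.946, 199.867, [0.055, -0.526, 0.678], [[0.726, -0.423, 0.542], [-0.688, -0.431, 0.584], [-0.013, -0.797, -0.604]]]
wrist [358.975, 316.33, 198.641, [0.208, 0.593, 0.383], [[0.437, 0.868, 0.237], [0.899, -0.421, -0.117], [-0.002, 0.264, -0.964]]]
{'vertical_fov': 54.70676073000072, 'cx': 321.11616592274106, 'cy': 196.78158500199794, 'position': array([0.3325305 , 0.02173629, 1.15992378]), 'rotation': array([[-0.01387733, -0.97416009,  0.22543191],
       [-0.99988521,  0.01489107,  0.0027971 ],
       [-0.00608175, -0.22536722, -0.97425491]])}
```

View pics/top0.png

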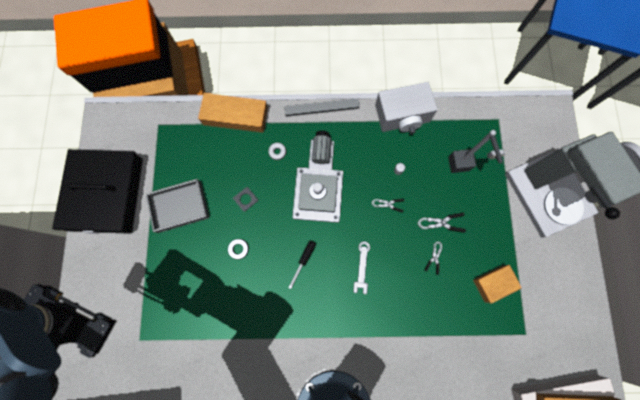

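View pics/side0.png

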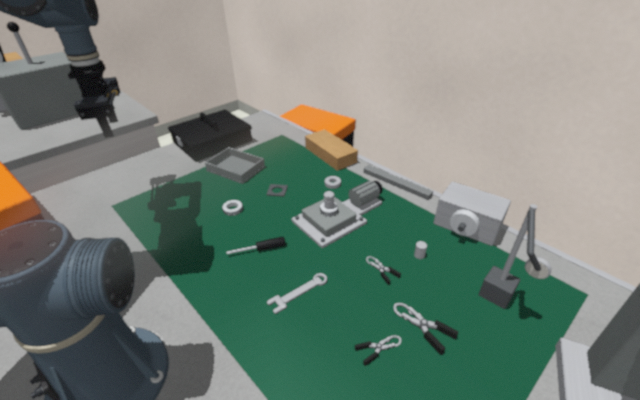

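View pics/wrist0.png

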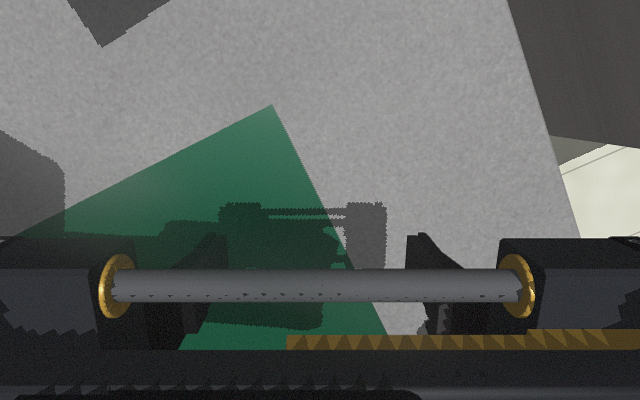

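Run:
```python
from h import *
c,im,d=load('top0')
cr=im[120:300,210:480]; cv2.imwrite('pics/top0z.png',cv2.resize(cr,None,fx=2.96,fy=2.96,interpolation=cv2.INTER_CUBIC)[:,:,::-1])
# world points from depth
f,cx,cy,p,R=c
v,u=np.mgrid[0:400,0:640]; W=p+(np.stack([(u-cx)/f,(v-cy)/f,np.ones_like(u)],-1)*d[...,None])@R.T
for (a,b) in [(250,280),(400,270),(160,140),(500,300),(318,188),(245,192),(277,145),(277,151),(237,241)]:
    print(a,b,np.round(W[b,a],4))
c2,im2,d2=load('side0')
cr=im2[140:380,190:490]; cv2.imwrite('pics/side0z.png',cv2.resize(cr,None,fx=2.5,fy=2.5,interpolation=cv2.INTER_CUBIC)[:,:,::-1])
```

```text
250 280 [ 0.3534  0.2379 -0.003 ]
400 270 [ 0.376  -0.2045 -0.001 ]
160 140 [ 0.7967  0.5393 -0.0041]
500 300 [ 0.2867 -0.487   0.0024]
318 188 [0.6033 0.0332 0.1003]
245 192 [0.6177 0.2586 0.0079]
277 145 [0.7653 0.1608 0.0179]
277 151 [ 7.520e-01  1.628e-01 -1.000e-04]
237 241 [0.4665 0.2759 0.0167]
```

View pics/top0z.png

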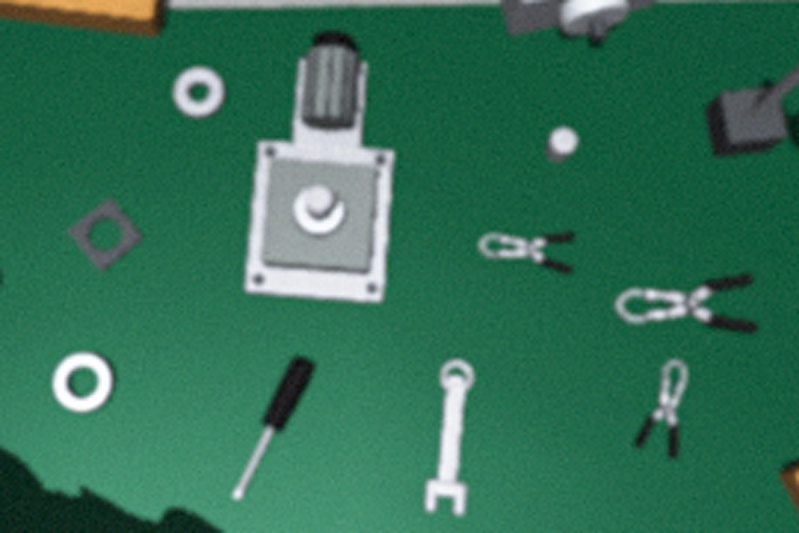

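View pics/side0z.png

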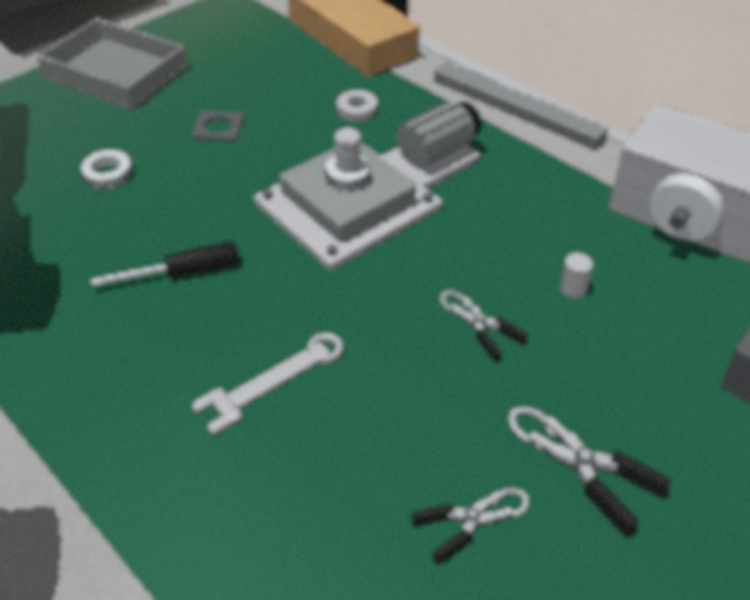

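```bash
cat > m0.py <<'E'
from h import *
def blobs(fn,roi):
    c,im,d=load(fn); h=cv2.cvtColor(im,cv2.COLOR_RGB2HSV)
    u0,v0,u1,v1=roi; g=(h[...,1]<90).astype(np.uint8); m=np.zeros_like(g); m[v0:v1,u0:u1]=g[v0:v1,u0:u1]
    return c,im,m
# top: pulley, bearing, plate, pliers
for n,roi,z in [('pulley',(220,232,256,266),.008),('bearing',(262,138,292,164),.008),('plate',(230,184,262,214),.003),('pliers',(412,206,472,238),.006)]:
    c,im,m=blobs('top0',roi)
    cn,_=cv2.findContours(m,cv2.RETR_EXTERNAL,cv2.CHAIN_APPROX_NONE); k=max(cn,key=cv2.contourArea)
    r=cv2.minAreaRect(k); print(n,r,'->',np.round(ray(c,*r[0],z),4), cv2.contourArea(k))
    b=cv2.boxPoints(r); B=np.array([ray(c,*q,z) for q in b]); print(np.round(B[:,:2],4).tolist(), [round(float(np.linalg.norm(B[i]-B[i-1])),4) for i in range(4)])
c,im,d=load('top0'); cs,_,_=load('side0')
for n,P in [('axle',(.6033,.0332,.1))]: print(proj(c,P),proj(cs,P))
E
python3 m0.py
```

```text
pulley ((237.5, 249.0), (20.0, 21.0), 90.0) -> [0.4437 0.2755 0.008 ] 328.5
[[0.4739, 0.308], [0.473, 0.2452], [0.4139, 0.2435], [0.4148, 0.3055]] [0.0592, 0.0628, 0.0592, 0.0621]
bearing ((276.5, 150.5), (17.0, 17.0), 90.0) -> [0.7507 0.1634 0.008 ] 232.5
[[0.7796, 0.1907], [0.7787, 0.1368], [0.7222, 0.1364], [0.7231, 0.1897]] [0.0565, 0.0538, 0.0565, 0.0533]
plate ((245.1951446533203, 198.74392700195312), (17.959983825683594, 18.428504943847656), 51.34019470214844) -> [0.5976 0.2583 0.003 ] 302.5
[[0.6022, 0.2979], [0.6381, 0.2547], [0.5931, 0.2189], [0.5578, 0.262]] [0.0571, 0.0562, 0.0575, 0.0557]
pliers ((440.2774658203125, 224.33050537109375), (18.110126495361328, 46.040531158447266), 84.14398956298828) -> [ 0.509  -0.3322  0.006 ] 335.5
[[0.5304, -0.2621], [0.5427, -0.4015], [0.4878, -0.4017], [0.4757, -0.2638]] [0.0547, 0.14, 0.0549, 0.1385]
[318.01477642 188.0398957 ] [327.87370296 194.89828167]
```

```bash
cat >> h.py <<'E'
def plan(P,yaw=None):
    "dp (mm) and turn to take the tool to P pointing straight down with y axis at world yaw deg (mod 180)"
    from scipy.spatial.transform import Rotation as Ro
    s=st(); R=np.array(s['tcp_rot']).reshape(3,3); p=np.array(s['position'])
    if yaw is None: yaw=np.degrees(np.arctan2(R[1,1],R[0,1]))
    best=None
    for k in (0,180):
        a=np.radians(yaw+k); y=np.array([np.cos(a),np.sin(a),0]); z=np.array([0,0,-1.]); x=np.cross(y,z)
        t=Ro.from_matrix(R.T@np.column_stack([x,y,z])).as_rotvec(degrees=True)
        if best is None or np.linalg.norm(t)<np.linalg.norm(best): best=t
    print('dp',np.round(R.T@(np.array(P)-p)*1000,1).tolist(),'turn',np.round(best,2).tolist())
E
python3 - <<'E'
from h import *
plan((.598,.258,.2),39.7)
E
```

```text
t 0.15 p [0.2725 0.5619 0.2328] F [ 0.4  0.8 -0.7] M [0.01 0.02 0.02] o 1.001
[[-0.9, 0.437, -0.001], [0.437, 0.9, -0.001], [0.0, -0.002, -1.0]] [ 53.9  30.3  82.1   0.   67.7 -10.2]
dp [-425.5, -131.2, 32.9] turn [-0.1, 0.0, 24.41]
```

Emit:
jog_arm([
  {"dp": [-43,-13,3],"turn": [0,0,2.5],"grip": 1},
  {"dp": [-90,-28,6],"turn": [0,0,5],"grip": 1},
  {"dp": [-137,-42,10],"turn": [0,0,8],"grip": 1},
  {"dp": [-184,-57,14],"turn": [0,0,11],"grip": 1},
  {"dp": [-231,-71,17],"turn": [0,0,14],"grip": 1},
  {"dp": [-278,-86,21],"turn": [0,0,17],"grip": 1},
  {"dp": [-325,-100,25],"turn": [0,0,20],"grip": 1},
  {"dp": [-372,-115,29],"turn": [0,0,22],"grip": 1},
  {"dp": [-410,-127,32],"turn": [0,0,24],"grip": 1},
  {"dp": [-425,-131,33],"turn": [0,0,24.4],"grip": 1},
])

```text
time_s: 1.15
position: [0.6008, 0.2555, 0.1997]
tcp_rot: [[-0.635, 0.772, 0.001], [0.772, 0.635, -0.001], [-0.001, -0.0, -1.0]]
force: [-0.2, 0.0, 0.1]
opening: 0.999
```

Run:
```python
from h import *
st()
c,im,d=snap('wrist','w1'); print([np.round(x,3).tolist() for x in c])
```

```text
t 1.15 p [0.6008 0.2555 0.1997] F [-0.2  0.   0.1] M [-0.02 -0.    0.03] o 0.999
[[-0.635, 0.772, 0.001], [0.772, 0.635, -0.001], [-0.001, -0.0, -1.0]] [ 13.3  34.5  79.7  -0.1  65.8 -26.1]
[358.975, 316.33, 198.641, [0.555, 0.311, 0.35], [[0.773, 0.612, 0.169], [0.635, -0.745, -0.205], [0.0, 0.265, -0.964]]]
```

View pics/w1.png

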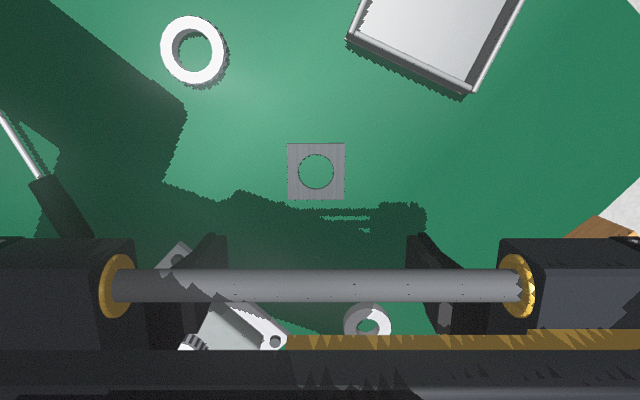

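Run:
```python
from h import *
c,im,d=load('w1'); h=cv2.cvtColor(im,cv2.COLOR_RGB2HSV); m=(h[...,1]<60).astype(np.uint8)
s=np.zeros_like(m); s[135:207,280:355]=m[135:207,280:355]
k=max(cv2.findContours(s,0,1)[0],key=cv2.contourArea); r=cv2.minAreaRect(k); print(r)
B=np.array([ray(c,*q,.005) for q in cv2.boxPoints(r)]); print(np.round(B,4).tolist(),B.mean(0)); e=B-np.roll(B,1,0); print(np.linalg.norm(e,axis=1),np.degrees(np.arctan2(e[:,1],e[:,0])))
# hole
k=cv2.findContours(1-s[140:205,285:350],cv2.RETR_LIST,1)[0]
for q in k:
    if 300<cv2.contourArea(q)<3000: e=cv2.fitEllipse(q); print(e); print(ray(c,e[0][0]+285,e[0][1]+140,.005))
# pulley
s=np.zeros_like(m); s[5:95,150:240]=(h[...,2]>150)[5:95,150:240]*m[5:95,150:240]
for q in cv2.findContours(s,cv2.RETR_LIST,1)[0]:
    if cv2.contourArea(q)>300: e=cv2.fitEllipse(q); P=ray(c,*e[0],.016); print('ring',e,P)
f,cx,cy,p,R=c
def W(u,v): return p+R@(np.array([(u-cx)/f,(v-cy)/f,1])*d[v,u])
for q in [(260,130),(293,171),(170,50),(370,120)]: print(W(*q))
print(proj(c,(.4437,.2755,.016)))
```

```text
((315.5, 171.0), (56.0, 57.0), 90.0)
[[0.5585, 0.2625, 0.005], [0.6006, 0.2971, 0.005], [0.6368, 0.2549, 0.005], [0.5928, 0.2189, 0.005]] [0.5971715 0.2583661 0.005    ]
[0.0555679  0.05450321 0.05556724 0.05684505] [ 128.16067767   39.40268793  -49.42446832 -140.59807226]
((30.397706985473633, 31.209749221801758), (33.39070129394531, 34.57855987548828), 93.31237030029297)
[0.59685555 0.2585934  0.005     ]
ring ((191.58059692382812, 49.6756706237793), (39.43527603149414, 44.91326141357422), 146.6403045654297) [0.44481392 0.27486882 0.016     ]
ring ((191.47425842285156, 49.42930221557617), (62.0629768371582, 69.33230590820312), 154.85914611816406) [0.44463084 0.27497546 0.016     ]
[ 5.30811140e-01  2.55117786e-01 -1.59243576e-04]
[0.5799237  0.24461709 0.00366177]
[0.42991185 0.26254871 0.01438174]
[6.06180162e-01 3.29240719e-01 3.93922410e-04]
[190.92153482  48.19236087]
```

Run:
```python
from h import *
plan((.597,.2585,.0135),39.6)
```

```text
t 1.2 p [0.6016 0.2551 0.1997] F [ 0.8 -0.3  0.6] M [-0.07 -0.06  0.04] o 0.997
[[-0.635, 0.772, 0.002], [0.772, 0.635, -0.001], [-0.002, 0.0, -1.0]] [ 13.2  34.5  79.7  -0.1  65.7 -26.2]
dp [5.9, -1.5, 186.2] turn [0.03, 0.11, -0.15]
```

Emit:
jog_arm([
  {"dp": [0,0,30],"turn": [0,0,0],"grip": 1},
  {"dp": [0,0,75],"turn": [0,0,0],"grip": 1},
  {"dp": [0,0,115],"turn": [0,0,0],"grip": 1},
  {"dp": [0,0,135],"turn": [0,0,0],"grip": 1},
  {"dp": [0,0,140],"turn": [0,0,0],"grip": 1},
  {"dp": [0,0,140],"turn": [0,0,0],"grip": 1},
])

```text
time_s: 1.8
position: [0.5968, 0.2598, 0.06]
tcp_rot: [[-0.64, 0.768, -0.002], [0.768, 0.64, -0.0], [0.001, -0.002, -1.0]]
force: [-0.7, 1.1, 0.7]
opening: 1.003
```

Run:
```python
from h import *
plan((.597,.2585,.0135),39.6)
```

```text
t 1.8 p [0.5968 0.2598 0.06  ] F [-0.7  1.1  0.7] M [-0.05 -0.05  0.  ] o 1.003
[[-0.64, 0.768, -0.002], [0.768, 0.64, -0.0], [0.001, -0.002, -1.0]] [ 13.7  44.7  85.    0.   50.4 -26.1]
dp [-1.2, -0.6, 46.5] turn [-0.09, -0.06, 0.19]
```

Emit:
jog_arm([
  {"dp": [-1,-0.5,20],"turn": [0,0,0],"grip": 1},
  {"dp": [-1,-0.5,38],"turn": [0,0,0],"grip": 1},
  {"dp": [-1,-0.5,45],"turn": [0,0,0],"grip": 1},
  {"dp": [-1,-0.5,46.5],"turn": [0,0,0],"grip": 0.6},
  {"dp": [-1,-0.5,46.5],"turn": [0,0,0],"grip": 0.5},
  {"dp": [-1,-0.5,46.5],"turn": [0,0,0],"grip": 0.5},
  {"dp": [-1,-0.5,46.5],"turn": [0,0,0],"grip": 0.5},
  {"dp": [-1,-0.5,46.5],"turn": [0,0,0],"grip": 0.5},
])

```text
time_s: 2.6
position: [0.5986, 0.2579, 0.0148]
tcp_rot: [[-0.639, 0.769, 0.001], [0.769, 0.639, 0.0], [-0.001, 0.001, -1.0]]
force: [0.7, 0.6, 1.9]
opening: 0.634
```

Run:
```python
from h import *
plan((.603,.033,.19))
```

```text
t 2.6 p [0.5986 0.2579 0.0148] F [0.7 0.6 1.9] M [ 0.08 -0.06  0.02] o 0.634
[[-0.639, 0.769, 0.001], [0.769, 0.639, 0.0], [-0.001, 0.001, -1.0]] [ 13.5  48.5  85.6  -0.   45.8 -26.2]
dp [-175.8, -140.2, -175.3] turn [0.06, 0.03, -0.0]
```

Emit:
jog_arm([
  {"dp": [0,0,-20],"turn": [0,0,0],"grip": 0.5},
  {"dp": [0,0,-60],"turn": [0,0,0],"grip": 0.5},
  {"dp": [-10,-7,-100],"turn": [0,0,0],"grip": 0.5},
  {"dp": [-35,-20,-135],"turn": [0,0,0],"grip": 0.5},
  {"dp": [-75,-43,-155],"turn": [0,0,0],"grip": 0.5},
  {"dp": [-115,-68,-170],"turn": [0,0,0],"grip": 0.5},
  {"dp": [-155,-95,-180],"turn": [0,0,0],"grip": 0.5},
  {"dp": [-190,-118,-185],"turn": [0,0,0],"grip": 0.5},
  {"dp": [-215,-134,-185],"turn": [0,0,0],"grip": 0.5},
  {"dp": [-226,-140,-185],"turn": [0,0,0],"grip": 0.5},
])

```text
time_s: 3.6
position: [0.6353, -0.0087, 0.1995]
tcp_rot: [[-0.636, 0.772, 0.001], [0.772, 0.636, -0.001], [-0.001, 0.0, -1.0]]
force: [0.6, 0.2, -0.3]
opening: 0.625
```

Emit:
jog_arm([
  {"dp": [0,0,0],"turn": [0,0,0],"grip": 0.5},
  {"dp": [0,0,0],"turn": [0,0,0],"grip": 0.5},
])

```text
time_s: 3.8
position: [0.6344, -0.0043, 0.1987]
tcp_rot: [[-0.639, 0.769, -0.001], [0.769, 0.639, 0.001], [0.002, -0.0, -1.0]]
force: [-0.4, -0.1, -0.9]
opening: 0.622
```

Run:
```python
from h import *
st()
c,im,d=snap('wrist','w2')
st()
```

```text
t 3.8 p [ 0.6344 -0.0043  0.1987] F [-0.4 -0.1 -0.9] M [-0.02 -0.01  0.01] o 0.622
[[-0.639, 0.769, -0.001], [0.769, 0.639, 0.001], [0.002, -0.0, -1.0]] [-10.5  33.2  82.6   0.1  64.3 -50.2]
t 3.85 p [ 0.6344 -0.0037  0.1987] F [ 0.1 -0.4 -0.6] M [-0.08 -0.    0.04] o 0.62
[[-0.64, 0.768, -0.001], [0.768, 0.64, 0.001], [0.002, -0.0, -1.0]] [-10.4  33.2  82.6   0.1  64.3 -50.2]
```

View pics/w2.png

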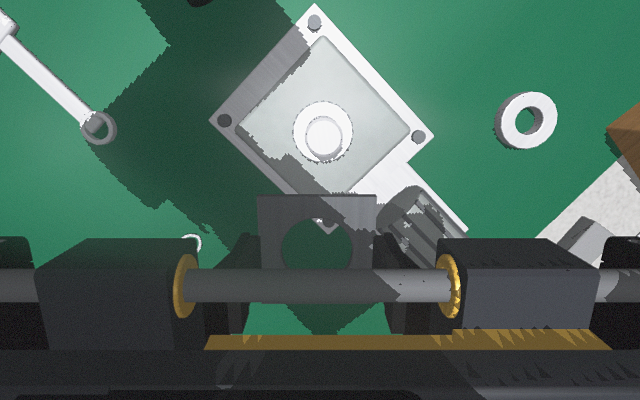

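```bash
cat > m2.py <<'E'
from h import *
import sys
def ax(fn,box,zt=.1,tol=.008):
    c,im,d=load(fn); f,cx,cy,p,R=c
    v,u=np.mgrid[0:400,0:640]; W=p+(np.stack([(u-cx)/f,(v-cy)/f,np.ones_like(u)],-1)*d[...,None])@R.T
    m=((abs(W[...,2]-zt)<tol)&(d>0)).astype(np.uint8); s=np.zeros_like(m); u0,v0,u1,v1=box; s[v0:v1,u0:u1]=m[v0:v1,u0:u1]
    return c,im,d,W,s
if __name__=='__main__':
    c,im,d,W,s=ax('w2',(290,100,360,175),.1,.004)
    k=max(cv2.findContours(s,0,1)[0],key=cv2.contourArea); e=cv2.fitEllipse(k); print('axle depth',e,ray(c,*e[0],.1),s.sum())
    g=cv2.cvtColor(im,cv2.COLOR_RGB2GRAY)
    z=cv2.resize(im[95:205,240:400],None,fx=5,fy=5,interpolation=cv2.INTER_CUBIC); cv2.imwrite('pics/w2z.png',z[:,:,::-1])
    c,im,d,W,s=ax('w2',(290,100,360,175),.058,.004)
    k=max(cv2.findContours(s,0,1)[0],key=cv2.contourArea); e=cv2.fitEllipse(k); print('pul',e,ray(c,*e[0],.058))
    c,im,d,W,s=ax('w2',(255,185,380,300),.19,.02)
    k=max(cv2.findContours(s,0,1)[0],key=cv2.contourArea); print(cv2.boundingRect(k)); print(W[200,262:376:20])
E
python3 m2.py
```

```text
axle depth ((323.4942932128906, 136.7004852294922), (37.669551849365234, 38.39561462402344), 7.0314483642578125) [0.60743215 0.03571989 0.1       ] 1183
pul ((322.5182189941406, 131.24237060546875), (59.133819580078125, 59.91961669921875), 20.454805374145508) [0.60724797 0.03598147 0.058     ]
(255, 194, 125, 74)
[[5.97424110e-01 5.63413301e-04 1.88492697e-01]
 [6.04647178e-01 6.28652263e-03 1.87741457e-01]
 [6.11633121e-01 1.25678409e-02 1.89092362e-01]
 [6.18742169e-01 1.84891203e-02 1.89156338e-01]
 [6.26032774e-01 2.42730706e-02 1.88418481e-01]
 [6.33128174e-01 3.02319617e-02 1.88618716e-01]]
```

View pics/w2z.png

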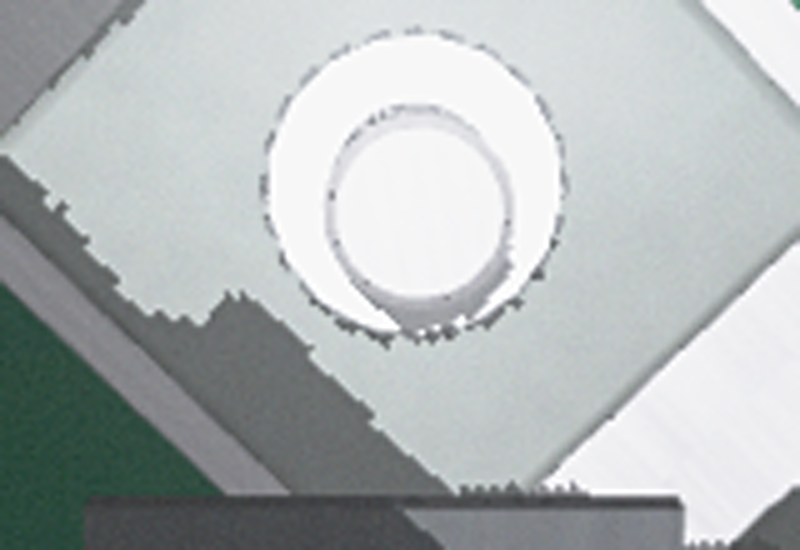

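Run:
```python
from h import *
c,im,d=load('w2'); t=np.array([.6344,-.0041]); x=np.array([-.639,.769]); y=np.array([.769,.639])
print(im[188:204,300,0],im[188:204,345,0])
for v,z in [(196.5,.189),(194.4,.184)]:
    for u in (258.5,316,376): P=ray(c,u,v,z)[:2]-t; print(v,u,P@x,P@y)
# hole widest row
g=cv2.cvtColor(im,cv2.COLOR_RGB2HSV)[...,1]
for v in range(216,268,6):
    r=np.where(g[v,265:375]>60)[0]; print(v,r.min()+265 if len(r) else 0,r.max()+265 if len(r) else 0)
```

```text
[101 103 104 106 104 103  69  66  71  72  71  72  71  70  77  69] [194 188 180 168 157 142  87  80  86 126 127 126 126 129 125 127]
196.5 258.5 0.02903128220262864 -0.026922534726254367
196.5 316 0.02901148276547852 -0.0003793064061847789
196.5 376 0.028990822686687283 0.027317702569853244
194.4 258.5 0.02873522464159554 -0.027712521341709748
194.4 316 0.028714834591587756 -0.00038417572241927506
194.4 376 0.028693558226855088 0.028132078465905742
216 0 0
222 298 314
228 291 342
234 286 347
240 283 350
246 282 351
252 282 350
258 284 349
264 287 346
```

Run:
```python
from h import *
plan((.6079,.0352,.125),39.7)
```

```text
t 3.85 p [ 0.6344 -0.0037  0.1987] F [ 0.1 -0.4 -0.6] M [-0.08 -0.    0.04] o 0.62
[[-0.64, 0.768, -0.001], [0.768, 0.64, 0.001], [0.002, -0.0, -1.0]] [-10.4  33.2  82.6   0.1  64.3 -50.2]
dp [46.7, 4.6, 73.8] turn [-0.02, -0.09, 0.09]
```

Emit:
jog_arm([
  {"dp": [10,1,8],"turn": [0,0,0],"grip": 0.5},
  {"dp": [25,2.5,20],"turn": [0,0,0],"grip": 0.5},
  {"dp": [38,4,35],"turn": [0,0,0],"grip": 0.5},
  {"dp": [45,4.5,52],"turn": [0,0,0],"grip": 0.5},
  {"dp": [46.7,4.6,66],"turn": [0,0,0],"grip": 0.5},
  {"dp": [46.7,4.6,73],"turn": [0,0,0],"grip": 0.5},
  {"dp": [46.7,4.6,74],"turn": [0,0,0],"grip": 0.5},
  {"dp": [46.7,4.6,74],"turn": [0,0,0],"grip": 0.5},
])

```text
time_s: 4.65
position: [0.6088, 0.034, 0.1251]
tcp_rot: [[-0.64, 0.769, 0.0], [0.769, 0.64, 0.0], [-0.0, 0.0, -1.0]]
force: [-0.1, -0.5, -1.0]
opening: 0.622
```

Run:
```python
from h import *
plan((.6079,.0352,.0728),39.7)
```

```text
t 4.65 p [0.6088 0.034  0.1251] F [-0.1 -0.5 -1. ] M [-0.04 -0.01 -0.04] o 0.622
[[-0.64, 0.769, 0.0], [0.769, 0.64, 0.0], [-0.0, 0.0, -1.0]] [ -7.3  36.9  89.7   0.   53.4 -47.1]
dp [1.5, 0.1, 52.3] turn [0.01, 0.0, 0.06]
```

Emit:
jog_arm([
  {"dp": [1.3,0,8],"turn": [0,0,0],"grip": 0.5},
  {"dp": [1.3,0,18],"turn": [0,0,0],"grip": 0.5},
  {"dp": [1.3,0,30],"turn": [0,0,0],"grip": 0.5},
  {"dp": [1.3,0,41],"turn": [0,0,0],"grip": 0.5},
  {"dp": [1.3,0,48],"turn": [0,0,0],"grip": 0.5},
  {"dp": [1.3,0,51],"turn": [0,0,0],"grip": 0.5},
  {"dp": [1.3,0,51.5],"turn": [0,0,0],"grip": 0.5},
  {"dp": [1.3,0,51.5],"turn": [0,0,0],"grip": 0.5},
])

```text
time_s: 5.45
position: [0.6081, 0.0343, 0.0737]
tcp_rot: [[-0.639, 0.769, 0.001], [0.769, 0.639, -0.0], [-0.0, 0.0, -1.0]]
force: [-0.7, -0.3, -1.3]
opening: 0.622
```

Run:
```python
from h import *
st(); c,im,d=snap('side','s3'); cv2.imwrite('pics/s3z.png',cv2.resize(im[140:270,240:440],None,fx=4,fy=4,interpolation=cv2.INTER_CUBIC)[:,:,::-1])
```

```text
t 5.45 p [0.6081 0.0343 0.0737] F [-0.7 -0.3 -1.3] M [0.   0.   0.07] o 0.622
[[-0.639, 0.769, 0.001], [0.769, 0.639, -0.0], [-0.0, 0.0, -1.0]] [ -7.3  41.2  91.3   0.   47.5 -47. ]
```

View pics/s3z.png

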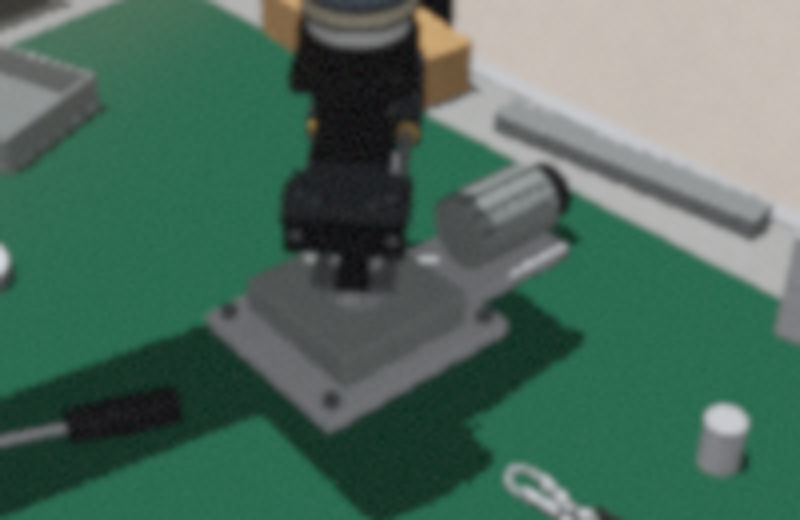

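Emit:
jog_arm([
  {"dp": [0,0,0.8],"turn": [0,0,0],"grip": 0.5},
  {"dp": [0,0,1],"turn": [0,0,0],"grip": 0.66},
  {"dp": [0,0,1],"turn": [0,0,0],"grip": 0.72},
  {"dp": [0,0,1],"turn": [0,0,0],"grip": 0.8},
  {"dp": [0,0,0],"turn": [0,0,0],"grip": 0.85},
  {"dp": [0,0,-8],"turn": [0,0,0],"grip": 0.9},
  {"dp": [0,0,-35],"turn": [0,0,0],"grip": 0.9},
  {"dp": [0,0,-75],"turn": [0,0,0],"grip": 0.9},
  {"dp": [-20,0,-110],"turn": [0,0,0],"grip": 0.9},
  {"dp": [-40,0,-125],"turn": [0,0,0],"grip": 0.9},
])

```text
time_s: 6.5
position: [0.6354, 0.0035, 0.2034]
tcp_rot: [[-0.64, 0.768, 0.007], [0.768, 0.64, -0.001], [-0.005, 0.005, -1.0]]
force: [0.9, -0.3, -0.2]
opening: 0.901
```

Run:
```python
from h import *
snap('wrist','w4'); plan((.4445,.275,.13))
```

```text
t 6.55 p [6.393e-01 1.000e-04 2.052e-01] F [ 3.6 -1.8  1.2] M [-0.08 -0.13  0.05] o 0.9
[[-0.638, 0.77, 0.014], [0.77, 0.638, -0.004], [-0.012, 0.008, -1.0]] [ -9.9  32.8  82.2  -0.1  64.2 -49.6]
dp [336.8, 25.0, 71.2] turn [0.46, 0.7, -0.0]
```

View pics/w4.png

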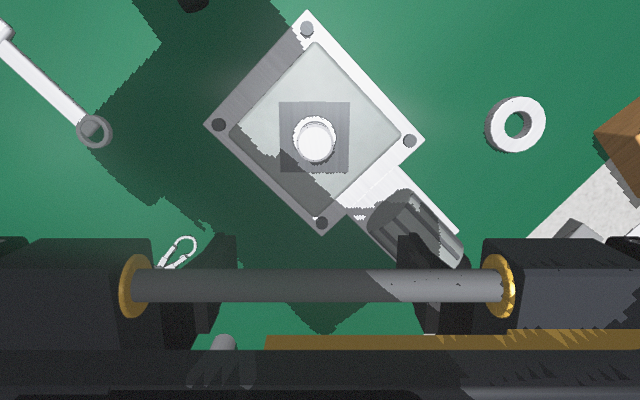

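Emit:
jog_arm([
  {"dp": [20,2,0],"turn": [0,0,0],"grip": 0.9},
  {"dp": [60,5,0],"turn": [0,0,0],"grip": 0.9},
  {"dp": [105,8,0],"turn": [0,0,0],"grip": 0.9},
  {"dp": [150,11,0],"turn": [0,0,0],"grip": 0.9},
  {"dp": [195,14,0],"turn": [0,0,0],"grip": 0.9},
  {"dp": [240,17,0],"turn": [0,0,0],"grip": 0.9},
  {"dp": [280,21,0],"turn": [0,0,0],"grip": 0.9},
  {"dp": [312,23,0],"turn": [0,0,0],"grip": 0.9},
  {"dp": [330,25,0],"turn": [0,0,0],"grip": 0.9},
  {"dp": [337,25,0],"turn": [0,0,0],"grip": 0.9},
])

```text
time_s: 7.55
position: [0.4334, 0.2803, 0.1976]
tcp_rot: [[-0.642, 0.767, -0.004], [0.767, 0.642, -0.001], [0.002, -0.004, -1.0]]
force: [0.3, -0.0, -0.3]
opening: 0.904
```

Emit:
jog_arm([
  {"dp": [0,0,0],"turn": [0,0,0],"grip": 0.9},
  {"dp": [0,0,0],"turn": [0,0,0],"grip": 0.9},
])

```text
time_s: 7.75
position: [0.4371, 0.2784, 0.1982]
tcp_rot: [[-0.639, 0.769, -0.001], [0.769, 0.639, -0.001], [-0.0, -0.001, -1.0]]
force: [0.4, 0.2, 0.2]
opening: 0.899
```

Run:
```python
from h import *
c,im,d=snap('wrist','w5'); h=cv2.cvtColor(im,cv2.COLOR_RGB2HSV); m=((h[...,1]<60)&(h[...,2]>100)).astype(np.uint8); m[:, :230]=0; m[:,400:]=0;m[228:]=0
for q in cv2.findContours(m,cv2.RETR_LIST,1)[0]:
    if cv2.contourArea(q)>500: e=cv2.fitEllipse(q); print(e,ray(c,*e[0],.016))
plan((.4445,.275,.07),39.7)
```

```text
((319.7471008300781, 184.96722412109375), (32.04120635986328, 35.56562423706055), 87.64435577392578) [0.44297084 0.27587069 0.016     ]
((319.6989440917969, 185.47280883789062), (57.43388366699219, 58.26368713378906), 95.16213989257812) [0.44325155 0.27546238 0.016     ]
t 7.8 p [0.4376 0.2781 0.1983] F [-0.5 -0.2  0.3] M [-0.    0.04  0.05] o 0.901
[[-0.638, 0.77, -0.0], [0.77, 0.638, -0.0], [-0.0, -0.0, -1.0]] [ 20.1  24.9  99.4  -0.   55.7 -19.6]
dp [-6.8, 3.4, 128.3] turn [-0.02, 0.01, -0.03]
```

View pics/w5.png

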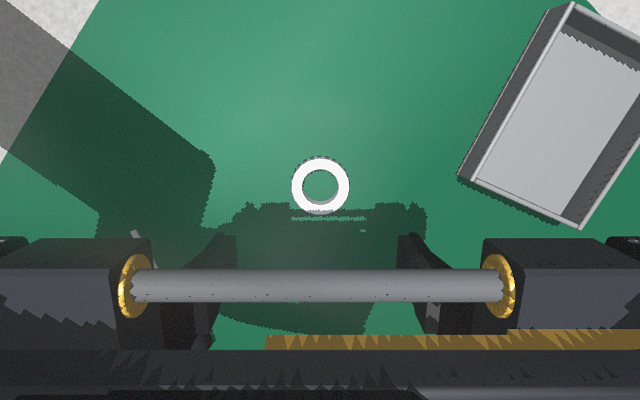

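Emit:
jog_arm([
  {"dp": [-2,1,25],"turn": [0,0,0],"grip": 0.95},
  {"dp": [-5,2.5,65],"turn": [0,0,0],"grip": 0.95},
  {"dp": [-6,3,105],"turn": [0,0,0],"grip": 0.95},
  {"dp": [-6,3,130],"turn": [0,0,0],"grip": 0.95},
  {"dp": [-6,3,138],"turn": [0,0,0],"grip": 0.95},
  {"dp": [-6,3,138],"turn": [0,0,0],"grip": 0.95},
  {"dp": [-6,3,138],"turn": [0,0,0],"grip": 0.95},
])

```text
time_s: 8.5
position: [0.4446, 0.276, 0.0614]
tcp_rot: [[-0.638, 0.77, 0.002], [0.77, 0.638, 0.001], [-0.001, 0.002, -1.0]]
force: [-0.3, 0.1, -0.6]
opening: 0.952
```

Run:
```python
from h import *
plan((.4438,.2753,.0155),39.7)
```

```text
t 8.5 p [0.4446 0.276  0.0614] F [-0.3  0.1 -0.6] M [-0.08 -0.02  0.03] o 0.952
[[-0.638, 0.77, 0.002], [0.77, 0.638, 0.001], [-0.001, 0.002, -1.0]] [ 19.6  38.2 104.4  -0.   37.3 -20.1]
dp [-0.0, -1.1, 45.9] turn [0.1, 0.04, -0.03]
```

Emit:
jog_arm([
  {"dp": [0,-1,18],"turn": [0,0,0],"grip": 0.9},
  {"dp": [0,-1,36],"turn": [0,0,0],"grip": 0.8},
  {"dp": [0,-1,44],"turn": [0,0,0],"grip": 0.75},
  {"dp": [0,-1,46],"turn": [0,0,0],"grip": 0.7},
  {"dp": [0,-1,46],"turn": [0,0,0],"grip": 0.5},
  {"dp": [0,-1,46],"turn": [0,0,0],"grip": 0.5},
  {"dp": [0,-1,46],"turn": [0,0,0],"grip": 0.5},
])

```text
time_s: 9.2
position: [0.4433, 0.2757, 0.0154]
tcp_rot: [[-0.639, 0.769, 0.002], [0.769, 0.639, 0.001], [-0.001, 0.002, -1.0]]
force: [0.6, -0.6, 1.7]
opening: 0.643
```

Run:
```python
from h import *
plan((.635,.0025,.2),39.7)
```

```text
t 9.2 p [0.4433 0.2757 0.0154] F [ 0.6 -0.6  1.7] M [-0.05  0.01 -0.01] o 0.643
[[-0.639, 0.769, 0.002], [0.769, 0.639, 0.001], [-0.001, 0.002, -1.0]] [ 19.6  43.1 105.3   0.   31.4 -20.1]
dp [-332.8, -26.8, -184.5] turn [0.09, 0.03, 0.02]
```

Emit:
jog_arm([
  {"dp": [0,0,-18],"turn": [0,0,0],"grip": 0.5},
  {"dp": [-5,0,-55],"turn": [0,0,0],"grip": 0.5},
  {"dp": [-25,-2,-98],"turn": [0,0,0],"grip": 0.5},
  {"dp": [-60,-5,-135],"turn": [0,0,0],"grip": 0.5},
  {"dp": [-105,-8,-155],"turn": [0,0,0],"grip": 0.5},
  {"dp": [-152,-12,-170],"turn": [0,0,0],"grip": 0.5},
  {"dp": [-200,-16,-180],"turn": [0,0,0],"grip": 0.5},
  {"dp": [-248,-20,-184],"turn": [0,0,0],"grip": 0.5},
  {"dp": [-288,-24,-184],"turn": [0,0,0],"grip": 0.5},
  {"dp": [-315,-26,-184],"turn": [0,0,0],"grip": 0.5},
])

```text
time_s: 10.2
position: [0.6254, 0.0135, 0.1992]
tcp_rot: [[-0.637, 0.771, 0.002], [0.771, 0.637, -0.001], [-0.002, 0.001, -1.0]]
force: [-0.3, 1.3, -1.1]
opening: 0.633
```

Emit:
jog_arm([
  {"dp": [-12,-1,0],"turn": [0,0,0],"grip": 0.5},
  {"dp": [-18,-1,0],"turn": [0,0,0],"grip": 0.5},
  {"dp": [-18,-1,0],"turn": [0,0,0],"grip": 0.5},
  {"dp": [-18,-1,0],"turn": [0,0,0],"grip": 0.5},
])

```text
time_s: 10.6
position: [0.6335, 0.0036, 0.1984]
tcp_rot: [[-0.64, 0.768, -0.002], [0.768, 0.64, 0.001], [0.002, -0.001, -1.0]]
force: [-0.3, 0.0, -1.0]
opening: 0.641
```

Run:
```python
from h import *
st(); c,im,d=snap('wrist','w6'); st(); z=cv2.resize(im[80:300,220:420],None,fx=2.7,fy=2.7,interpolation=cv2.INTER_CUBIC); cv2.imwrite('pics/w6z.png',z[:,:,::-1])
```

```text
t 10.6 p [0.6335 0.0036 0.1984] F [-0.3  0.  -1. ] M [ 0.01 -0.01 -0.  ] o 0.641
[[-0.64, 0.768, -0.002], [0.768, 0.64, 0.001], [0.002, -0.001, -1.0]] [ -9.8  33.2  82.7   0.   64.2 -49.6]
t 10.65 p [0.6336 0.0036 0.1984] F [-0.2 -0.4 -1.2] M [ 0.   -0.01 -0.02] o 0.637
[[-0.64, 0.768, -0.001], [0.768, 0.64, 0.001], [0.001, -0.001, -1.0]] [ -9.8  33.2  82.7   0.   64.2 -49.6]
```

View pics/w6z.png

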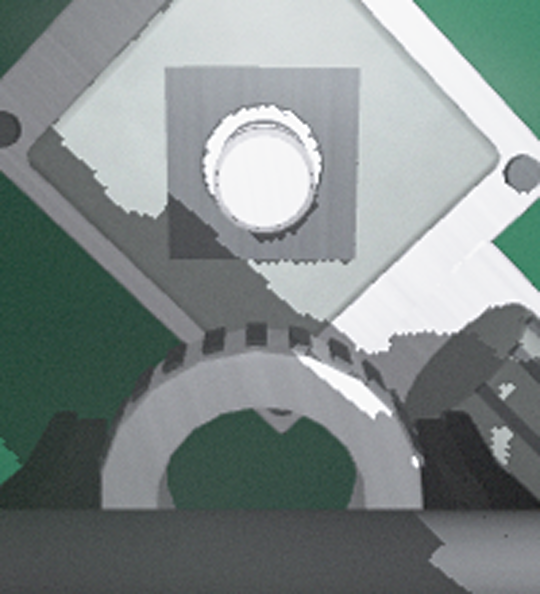

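Run:
```python
from h import *
from m2 import ax
c,im,d,W,s=ax('w6',(280,110,350,180),.1,.005)
k=max(cv2.findContours(s,0,1)[0],key=cv2.contourArea); e=cv2.fitEllipse(k); print('axle',e,ray(c,*e[0],.1))
t=np.array([.6335,.0036]); x=np.array([-.64,.768])
print(im[200:216,316,0])
for v,z in [(208.5,.199),(200,.185)]: print((ray(c,316,v,z)[:2]-t)@x)
print((ray(c,316,239,.199)[:2]-t)@x)
g=im[230:300,316,0];print(g[::4])
m=((W[...,2]>.19)&(W[...,2]<.206)&(d>0)); s=m[205:268,250:385].astype(np.uint8)
P=W[205:268,250:385][s>0]; r=np.column_stack([(P[:,:2]-t)@x,(P[:,:2]-t)@np.array([.768,.64])]); print(r.max(0),r.min(0))
k=max(cv2.findContours(s,0,1)[0],key=cv2.contourArea)[:,0,:]+[250,205]
E=k[k[:,1]<262]; Q=np.array([ray(c,u,v,.199)[:2]-t for u,v in E]); q=np.column_stack([Q@x,Q@np.array([.768,.64])]); q=q[np.hypot(*q.T)>.024]
A=np.column_stack([2*q,np.ones(len(q))]); sol=np.linalg.lstsq(A,(q**2).sum(1),rcond=None)[0]; print(sol[:2],np.sqrt(sol[2]+sol[:2]@sol[:2]))
```

```text
axle ((317.5059509277344, 146.15052795410156), (37.469661712646484, 38.190975189208984), 178.99124145507812) [0.60737571 0.03588779 0.1       ]
[ 68  69  64  68  70  66  77  77 109 127 161 167 164 162 163 160]
0.026441577943216613
0.02641568466147509
0.012231169781637031
[146  70  52  60  55  53  61  51  54  56  74  77  80  80  83  80  79  78]
[0.02712072 0.03168226] [-0.00552536 -0.03132878]
[-2.06028319e-03  2.10076601e-05] 0.03022782349265324
```

Run:
```python
from h import *
plan((.6064,.0371,.126),39.7)
```

```text
t 10.65 p [0.6336 0.0036 0.1984] F [-0.2 -0.4 -1.2] M [ 0.   -0.01 -0.02] o 0.637
[[-0.64, 0.768, -0.001], [0.768, 0.64, 0.001], [0.001, -0.001, -1.0]] [ -9.8  33.2  82.7   0.   64.2 -49.6]
dp [43.0, 0.6, 72.5] turn [-0.04, -0.08, 0.11]
```

Emit:
jog_arm([
  {"dp": [10,0,8],"turn": [0,0,0],"grip": 0.5},
  {"dp": [24,0.3,20],"turn": [0,0,0],"grip": 0.5},
  {"dp": [36,0.5,35],"turn": [0,0,0],"grip": 0.5},
  {"dp": [42,0.6,52],"turn": [0,0,0],"grip": 0.5},
  {"dp": [43,0.6,66],"turn": [0,0,0],"grip": 0.5},
  {"dp": [43,0.6,71.5],"turn": [0,0,0],"grip": 0.5},
  {"dp": [43,0.6,72.5],"turn": [0,0,0],"grip": 0.5},
  {"dp": [43,0.6,72.5],"turn": [0,0,0],"grip": 0.5},
])

```text
time_s: 11.45
position: [0.6082, 0.0353, 0.1263]
tcp_rot: [[-0.639, 0.769, 0.001], [0.769, 0.639, -0.0], [-0.001, 0.001, -1.0]]
force: [0.4, -0.1, -1.9]
opening: 0.639
```

Run:
```python
from h import *
plan((.6064,.0371,.079),39.7)
```

```text
t 11.45 p [0.6082 0.0353 0.1263] F [ 0.4 -0.1 -1.9] M [-0.02  0.02  0.04] o 0.639
[[-0.639, 0.769, 0.001], [0.769, 0.639, -0.0], [-0.001, 0.001, -1.0]] [ -7.2  36.7  89.8  -0.   53.5 -46.9]
dp [2.5, -0.3, 47.3] turn [0.03, 0.04, 0.01]
```

Emit:
jog_arm([
  {"dp": [2.2,-0.2,3],"turn": [0,0,0],"grip": 0.5},
  {"dp": [2.2,-0.2,10],"turn": [0,0,0],"grip": 0.5},
  {"dp": [2.2,-0.2,20],"turn": [0,0,0],"grip": 0.5},
  {"dp": [2.2,-0.2,31],"turn": [0,0,0],"grip": 0.5},
  {"dp": [2.2,-0.2,40],"turn": [0,0,0],"grip": 0.5},
  {"dp": [2.2,-0.2,45],"turn": [0,0,0],"grip": 0.5},
  {"dp": [2.2,-0.2,46.5],"turn": [0,0,0],"grip": 0.5},
  {"dp": [2.2,-0.2,46.5],"turn": [0,0,0],"grip": 0.5},
])

```text
time_s: 12.25
position: [0.6059, 0.0371, 0.0792]
tcp_rot: [[-0.639, 0.769, -0.001], [0.769, 0.639, 0.0], [0.0, -0.0, -1.0]]
force: [1.2, 0.3, -1.0]
opening: 0.641
```

Run:
```python
from h import *
plan((.6064,.0371,.0785),39.7)
```

```text
t 12.25 p [0.6059 0.0371 0.0792] F [ 1.2  0.3 -1. ] M [-0.    0.05 -0.01] o 0.641
[[-0.639, 0.769, -0.001], [0.769, 0.639, 0.0], [0.0, -0.0, -1.0]] [ -7.   40.6  91.5  -0.   48.  -46.7]
dp [-0.3, 0.4, 0.7] turn [-0.02, -0.03, 0.01]
```

Emit:
jog_arm([
  {"dp": [0,0,0.7],"turn": [0,0,0],"grip": 0.68},
  {"dp": [0,0,0.7],"turn": [0,0,0],"grip": 0.75},
  {"dp": [0,0,0],"turn": [0,0,0],"grip": 0.85},
  {"dp": [0,0,-6],"turn": [0,0,0],"grip": 0.9},
  {"dp": [0,0,-30],"turn": [0,0,0],"grip": 0.9},
  {"dp": [0,0,-70],"turn": [0,0,0],"grip": 0.9},
  {"dp": [-20,0,-105],"turn": [0,0,0],"grip": 1},
  {"dp": [-35,0,-118],"turn": [0,0,0],"grip": 1},
  {"dp": [-40,0,-120],"turn": [0,0,0],"grip": 1},
  {"dp": [-40,0,-120],"turn": [0,0,0],"grip": 1},
])

```text
time_s: 13.25
position: [0.6317, 0.0059, 0.1999]
tcp_rot: [[-0.638, 0.77, 0.001], [0.77, 0.638, 0.0], [-0.0, 0.0, -1.0]]
force: [-0.9, -0.3, 0.0]
opening: 0.999
```

Run:
```python
from h import *
c,im,d=snap('wrist','w7'); z=cv2.resize(im[80:230,220:420],None,fx=3,fy=3,interpolation=cv2.INTER_CUBIC); cv2.imwrite('pics/w7z.png',z[:,:,::-1])
plan((.51,-.36,.23),5)
```

```text
t 13.3 p [0.6306 0.0065 0.1987] F [-0.4 -0.7 -0.5] M [-0.08  0.   -0.05] o 0.996
[[-0.639, 0.77, -0.002], [0.77, 0.639, 0.001], [0.002, -0.001, -1.0]] [ -9.6  32.9  83.1   0.   64.1 -49.2]
dp [-205.0, -326.8, -31.3] turn [-0.1, -0.09, 34.68]
```

View pics/w7z.png

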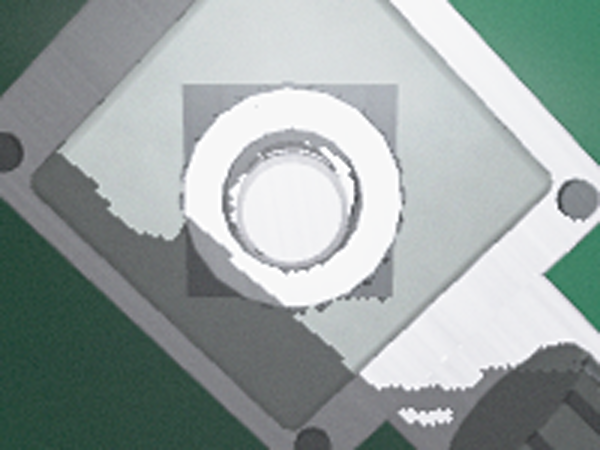

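Emit:
jog_arm([
  {"dp": [-12,-18,-3],"turn": [0,0,2],"grip": 1},
  {"dp": [-36,-56,-8],"turn": [0,0,6],"grip": 1},
  {"dp": [-60,-95,-12],"turn": [0,0,10],"grip": 1},
  {"dp": [-85,-135,-16],"turn": [0,0,15],"grip": 1},
  {"dp": [-110,-175,-20],"turn": [0,0,20],"grip": 1},
  {"dp": [-135,-215,-25],"turn": [0,0,25],"grip": 1},
  {"dp": [-160,-255,-29],"turn": [0,0,29],"grip": 1},
  {"dp": [-183,-292,-31],"turn": [0,0,32],"grip": 1},
  {"dp": [-198,-315,-31],"turn": [0,0,34],"grip": 1},
  {"dp": [-205,-327,-31],"turn": [0,0,34.7],"grip": 1},
])

```text
time_s: 14.3
position: [0.5094, -0.3615, 0.2287]
tcp_rot: [[-0.084, 0.996, -0.003], [0.996, 0.084, 0.002], [0.003, -0.002, -1.0]]
force: [0.9, 0.5, 0.3]
opening: 1.001
```

Emit:
jog_arm([
  {"dp": [0,0,0],"turn": [0,0,0],"grip": 1},
  {"dp": [0,0,0],"turn": [0,0,0],"grip": 1},
  {"dp": [0,0,0],"turn": [0,0,0],"grip": 1},
])

```text
time_s: 14.6
position: [0.5115, -0.3581, 0.2301]
tcp_rot: [[-0.09, 0.996, -0.001], [0.996, 0.09, 0.002], [0.002, -0.001, -1.0]]
force: [-0.0, -0.8, -0.3]
opening: 1.001
```

Run:
```python
from h import *
st();c,im,d=snap('wrist','w8')
```

```text
t 14.6 p [ 0.5115 -0.3581  0.2301] F [-0.  -0.8 -0.3] M [-0.06  0.05 -0.01] o 1.001
[[-0.09, 0.996, -0.001], [0.996, 0.09, 0.002], [0.002, -0.001, -1.0]] [-45.3  30.4  82.3   0.   67.4 -50.4]
```

View pics/w8.png

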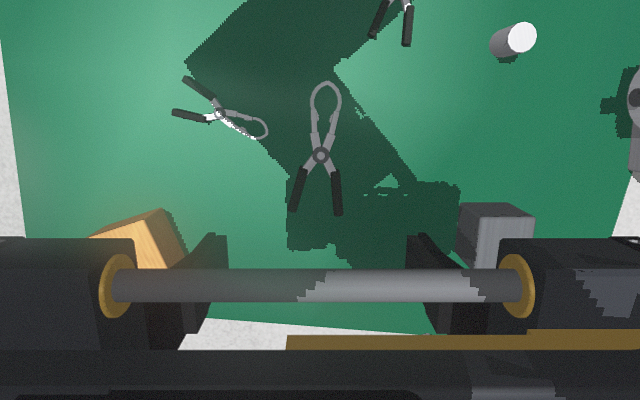

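Run:
```python
from h import *
c,im,d=load('w8'); z=cv2.resize(im[70:230,270:370],None,fx=3.7,fy=3.7,interpolation=cv2.INTER_CUBIC); z=cv2.resize(im[70:225,265:375],None,fx=3.8,fy=3.8,interpolation=cv2.INTER_CUBIC); cv2.imwrite('pics/w8z.png',z[:,:,::-1])
h=cv2.cvtColor(im,cv2.COLOR_RGB2HSV)
m=((h[...,1]<80)).astype(np.uint8); 
m[:70]=0;m[222:]=0;m[:,:280]=0;m[:,360:]=0
n,l,s,ce=cv2.connectedComponentsWithStats(m); i=1+s[1:,4].argmax(); M=(l==i).astype(np.uint8); print(s[i])
for q in cv2.findContours(M,cv2.RETR_CCOMP,2)[0]:
    if cv2.contourArea(q)>80: 
        mo=cv2.moments(q); print(cv2.contourArea(q),mo['m10']/mo['m00'],mo['m01']/mo['m00'],cv2.fitEllipse(q),cv2.boundingRect(q))
dk=((h[...,2]<60)&(M>0)).astype(np.uint8)
for q in cv2.findContours(dk,0,2)[0]:
    if cv2.contourArea(q)>60:
        r=cv2.minAreaRect(q); print('grip',r,ray(c,*r[0],.02))
f,cx,cy,p,R=c
for u,v in [(321,155),(321,156),(318,150),(325,85),(302,190),(336,190)]: print(u,v,p+R@(np.array([(u-cx)/f,(v-cy)/f,1])*d[v,u]))
```

```text
[ 288   80   55  136 2329]
2909.5 321.5553073265739 141.178152030704 ((315.78179931640625, 190.979736328125), (41.856536865234375, 217.3045196533203), 4.964868068695068) (288, 80, 55, 136)
841.5 324.56922162804517 109.38522479698949 ((324.32244873046875, 109.67008209228516), (21.392780303955078, 58.61848449707031), 6.477657318115234) (313, 84, 25, 62)
grip ((336.17938232421875, 192.17190551757812), (46.24367904663086, 9.714128494262695), 85.76361083984375) [ 0.53352289 -0.37567303  0.02      ]
grip ((297.5188903808594, 188.93397521972656), (9.47787857055664, 46.56523132324219), 15.945395469665527) [ 0.49337434 -0.37579878  0.02      ]
321 155 [ 0.51441112 -0.33926765  0.01543539]
321 156 [ 0.51446286 -0.34004248  0.01710547]
318 150 [ 0.51091351 -0.33455344  0.01473211]
325 85 [ 0.51217247 -0.27063213  0.00544764]
302 190 [ 0.49803472 -0.37704052  0.01789927]
336 190 [ 0.53306923 -0.37329415  0.02037912]
```

View pics/w8z.png

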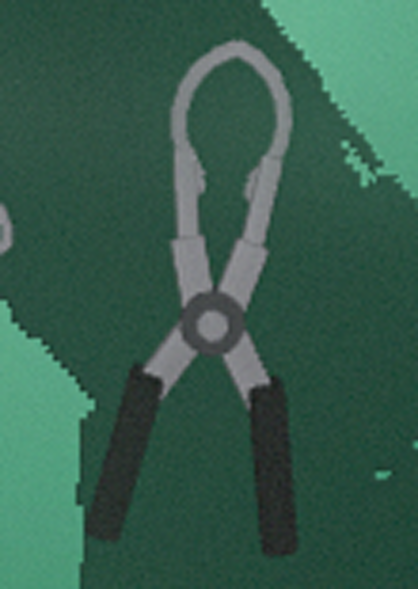

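Run:
```python
from h import *
c,im,d=load('w8')
def Z(a,b,z): return ray(c,a/3.8+265-.37,b/3.8+70-.37,z)   # resize half-pixel
piv=Z(212,324,.016); tip=Z(238,42,.005)
cl=[Z(172,120,.005),Z(291,125,.005)]
print('piv',piv,'tip',tip,'clipsides',cl,(cl[0]+cl[1])/2)
# grip top-face corners: rear corners & front
g=[Z(102,541,.004),Z(280,555,.004)]; print('rear',g)
for nm,a in [('L rear in',(119,541)),('R rear in',(262,555)),('L rear out',(85,533)),('R rear out',(298,549)),('L fr out',(137,364)),('L fr in',(163,378)),('R fr in',(248,386)),('R fr out',(283,378))]: print(nm,np.round(Z(*a,.02),4))
for q in [tip,(cl[0]+cl[1])/2]:
    e=q-piv; print(np.degrees(np.arctan2(e[1],e[0])),np.hypot(*e[:2]))
```

```text
piv [ 0.51379765 -0.33913025  0.016     ] tip [ 0.51403231 -0.26633138  0.005     ] clipsides [array([ 0.49847514, -0.28751483,  0.005     ]), array([ 0.53010628, -0.28597914,  0.005     ])] [ 0.51429071 -0.28674699  0.005     ]
rear [array([ 0.48819764, -0.40633496,  0.004     ]), array([ 0.53988505, -0.4059761 ,  0.004     ])]
L rear in [ 0.4936 -0.4008  0.02  ]
R rear in [ 0.5334 -0.4014  0.02  ]
L rear out [ 0.4841 -0.3994  0.02  ]
R rear out [ 0.5432 -0.3987  0.02  ]
L fr out [ 0.4947 -0.351   0.02  ]
L fr in [ 0.502  -0.3542  0.02  ]
R fr in [ 0.5249 -0.3543  0.02  ]
R fr out [ 0.534  -0.3513  0.02  ]
89.81531779167325 0.07279924852311684
89.46071971003917 0.052385586608150805
```

Run:
```python
from h import *
plan((.5135,-.381,.06),-.4)
```

```text
t 14.65 p [ 0.5116 -0.3582  0.2303] F [-1.3 -0.9 -0.1] M [-0.1   0.02  0.01] o 1.0
[[-0.09, 0.996, -0.001], [0.996, 0.09, 0.001], [0.001, -0.0, -1.0]] [-45.2  30.4  82.3   0.   67.4 -50.4]
dp [-23.1, -0.1, 170.3] turn [-0.03, -0.07, 5.56]
```

Emit:
jog_arm([
  {"dp": [-4,0,25],"turn": [0,0,1],"grip": 1},
  {"dp": [-10,0,65],"turn": [0,0,2.5],"grip": 1},
  {"dp": [-17,0,108],"turn": [0,0,4],"grip": 1},
  {"dp": [-22,0,145],"turn": [0,0,5],"grip": 1},
  {"dp": [-23,0,164],"turn": [0,0,5.5],"grip": 1},
  {"dp": [-23,0,170],"turn": [0,0,5.6],"grip": 1},
  {"dp": [-23,0,170],"turn": [0,0,5.6],"grip": 1},
  {"dp": [-23,0,170],"turn": [0,0,5.6],"grip": 1},
])

```text
time_s: 15.45
position: [0.5142, -0.3833, 0.0619]
tcp_rot: [[0.009, 1.0, 0.002], [1.0, -0.009, -0.002], [-0.002, 0.002, -1.0]]
force: [0.1, -0.1, -0.0]
opening: 1.003
```

Run:
```python
from h import *
plan((.5135,-.381,.013),-.4)
c,im,d=snap('wrist','w9')
```

```text
t 15.45 p [ 0.5142 -0.3833  0.0619] F [ 0.1 -0.1 -0. ] M [-0.13  0.05 -0.03] o 1.003
[[0.009, 1.0, 0.002], [1.0, -0.009, -0.002], [-0.002, 0.002, -1.0]] [-46.7  43.9  86.7   0.   49.3 -46.2]
dp [2.4, -0.8, 48.9] turn [0.09, 0.1, -0.12]
```

View pics/w9.png

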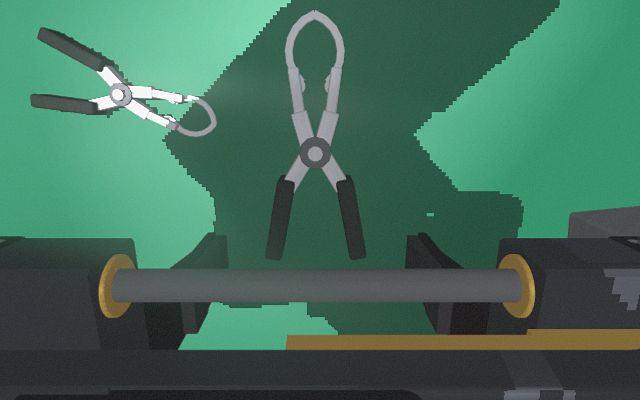

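Axis vertical in the picture, pivot at (315,153), clip (315,50): centred and aligned. Descend and squeeze.

Emit:
jog_arm([
  {"dp": [2,-0.5,15],"turn": [0,0,0],"grip": 1},
  {"dp": [2,-0.5,33],"turn": [0,0,0],"grip": 1},
  {"dp": [2,-0.5,45],"turn": [0,0,0],"grip": 0.9},
  {"dp": [2,-0.5,48.5],"turn": [0,0,0],"grip": 0.75},
  {"dp": [2,-0.5,48.5],"turn": [0,0,0],"grip": 0.65},
  {"dp": [2,-0.5,48.5],"turn": [0,0,0],"grip": 0.5},
  {"dp": [2,-0.5,48.5],"turn": [0,0,0],"grip": 0.35},
  {"dp": [2,-0.5,48.5],"turn": [0,0,0],"grip": 0.2},
  {"dp": [2,-0.5,48.5],"turn": [0,0,0],"grip": 0.2},
  {"dp": [2,-0.5,48.5],"turn": [0,0,0],"grip": 0.2},
])

```text
time_s: 16.5
position: [0.5128, -0.3817, 0.0123]
tcp_rot: [[0.01, 1.0, 0.001], [1.0, -0.01, -0.001], [-0.001, 0.001, -1.0]]
force: [-0.3, -1.4, 0.7]
opening: 0.394
```

Run:
```python
from h import *
st()
c,im,d=snap('wrist','w10')
```

```text
t 16.5 p [ 0.5128 -0.3817  0.0123] F [-0.3 -1.4  0.7] M [-0.23  0.04 -0.03] o 0.394
[[0.01, 1.0, 0.001], [1.0, -0.01, -0.001], [-0.001, 0.001, -1.0]] [-46.7  48.1  87.6  -0.   44.2 -46.1]
```

View pics/w10.png

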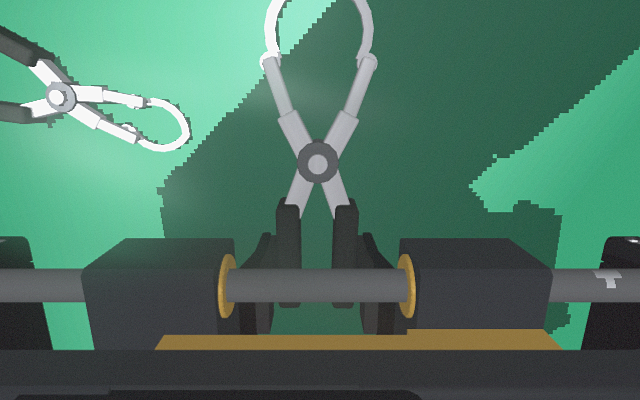

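Emit:
jog_arm([
  {"dp": [0,0,-5],"turn": [0,0,0],"grip": 0.2},
  {"dp": [0,0,-20],"turn": [0,0,0],"grip": 0.2},
  {"dp": [0,0,-45],"turn": [0,0,0],"grip": 0.2},
  {"dp": [0,0,-80],"turn": [0,0,0],"grip": 0.2},
  {"dp": [0,0,-115],"turn": [0,0,0],"grip": 0.2},
  {"dp": [0,0,-145],"turn": [0,0,0],"grip": 0.2},
  {"dp": [0,0,-160],"turn": [0,0,0],"grip": 0.2},
  {"dp": [0,0,-165],"turn": [0,0,0],"grip": 0.2},
  {"dp": [0,0,-165],"turn": [0,0,0],"grip": 0.2},
])

```text
time_s: 17.45
position: [0.5127, -0.3811, 0.1782]
tcp_rot: [[0.01, 1.0, 0.001], [1.0, -0.01, -0.001], [-0.001, 0.001, -1.0]]
force: [-0.1, -0.0, -1.7]
opening: 0.393
```

Run:
```python
from h import *
st()
for n in ('wrist','side','top'): c,im,d=snap(n,n[0]+'11')
c,im,d=load('s11'); u,v=proj(c,(.513,-.33,.17)).astype(int); print(u,v); cv2.imwrite('pics/s11z.png',cv2.resize(im[max(v-70,0):v+70,max(u-90,0):u+90],None,fx=4.2,fy=4.2,interpolation=cv2.INTER_CUBIC)[:,:,::-1])
```

```text
t 17.45 p [ 0.5127 -0.3811  0.1782] F [-0.1 -0.  -1.7] M [-0.12  0.07  0.01] o 0.393
[[0.01, 1.0, 0.001], [1.0, -0.01, -0.001], [-0.001, 0.001, -1.0]] [-46.6  34.8  83.1   0.   62.  -46.1]
432 269
```

View pics/w11.png

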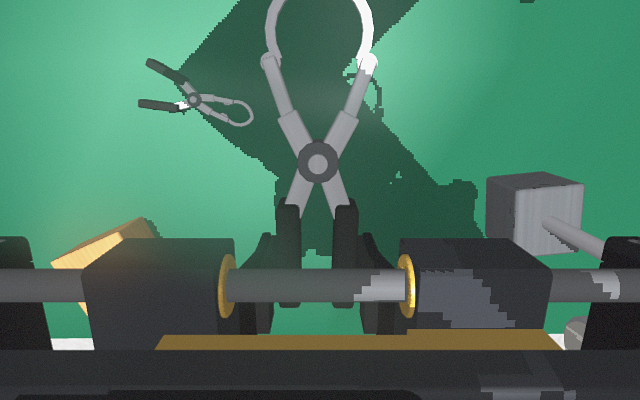

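View pics/s11z.png

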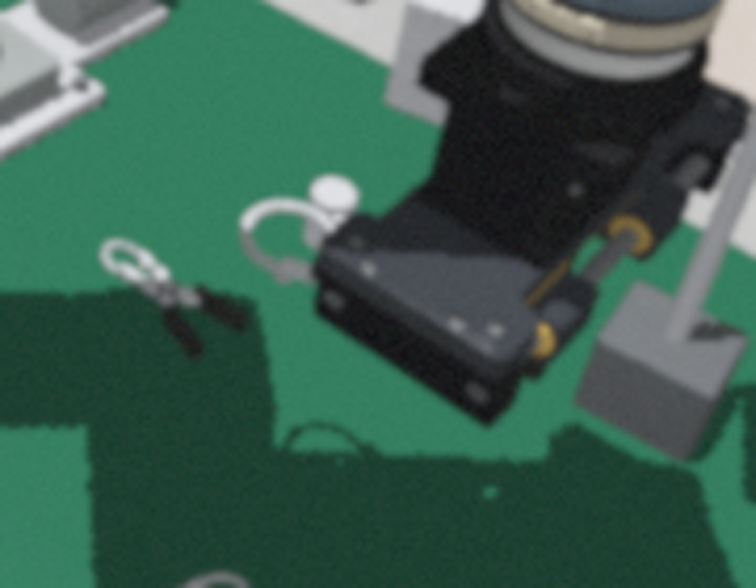

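```bash
cat > clipfit.py <<'E'
from h import *
def fit(fn,t,zt,Rt):
    c,im,d=load(fn); h=cv2.cvtColor(im,cv2.COLOR_RGB2HSV); m=(h[...,1]<70).astype(np.uint8); m[56:]=0; m[:,:255]=0; m[:,385:]=0
    x,y=Rt[:2,0],Rt[:2,1]; f,cx,cy,p,R=c
    inn=[];out=[];zz=[]
    for v in range(3,48,3):
        u=np.where(m[v])[0]; L=u[u<319]; Rr=u[u>=319]
        if len(L)<2 or len(Rr)<2 or L.max()-L.min()>25 or Rr.max()-Rr.min()>25: continue
        for q,lst in ((L.min()-.5,out),(L.max()+.5,inn),(Rr.min()-.5,inn),(Rr.max()+.5,out)):
            P=ray(c,q,v,zt)[:2]-t; lst.append([P@x,P@y])
        for q in (int(L.mean()),int(Rr.mean())): zz.append((p+R@(np.array([(q-cx)/f,(v-cy)/f,1])*d[v,q]))[2])
    print('depth z',np.round(np.median(zz),4), 'n',len(out))
    for n,l,r in (('in',inn,.0175),('out',out,.0215)):
        q=np.array(l); A=np.column_stack([2*q,np.ones(len(q))]); s=np.linalg.lstsq(A,(q**2).sum(1),rcond=None)[0]; print(n,'centre',s[:2]*1000,'r',np.sqrt(s[2]+s[:2]@s[:2])*1000)
        from scipy.optimize import least_squares
        o=least_squares(lambda w:np.hypot(*(q-w[:2]).T)-r,[.098,0]); print('  fixed r',o.x*1000,np.abs(o.fun).max()*1000)
if __name__=='__main__':
    R=np.array([[.01,1,.001],[1,-.01,-.001],[-.001,.001,-1]])
    fit('w11',np.array([.5127,-.3811]),.1782-.0123+.005,R)
    fit('w10',np.array([.5128,-.3817]),.005,R)
    for fn,t,z in (('w11',np.array([.5127,-.3811]),.1659),('w10',np.array([.5128,-.3817]),0)):
        c,im,d=load(fn); f,cx,cy,p,RR=c
        P=ray(c,318,163.5,z+.016)[:2]-t; print('pivot',P@R[:2,0]*1000,P@R[:2,1]*1000)
        for u,v in ((318,163),(270,61),(368,61),(288,215),(345,215)): print((p+RR@(np.array([(u-cx)/f,(v-cy)/f,1])*d[v,u]))[2]-z)
E
python3 clipfit.py
```

```text
depth z 0.1696 n 30
in centre [98.31239589  1.01242144] r 17.348392497324795
  fixed r [98.04551305  1.01192893] 0.39477055931787935
out centre [98.52166838  1.07026996] r 22.03216621115716
  fixed r [99.39361153  1.0712428 ] 0.9591953502111582
depth z 0.0041 n 30
in centre [98.3641179   1.12431703] r 17.403564977367335
  fixed r [98.19631235  1.12428949] 0.3429255999530187
out centre [98.74424102  0.995978  ] r 22.095072359684313
  fixed r [99.64137785  0.99704242] 0.9626649133359539
pivot 46.80471210528169 0.6913977835321528
0.01653756784739438
0.010728810870399202
0.011024963388969494
0.018562892049293733
0.01875261663339578
pivot 46.802980523969 0.7591502142182033
0.017448034419117325
0.011497465346187008
0.011639369999034005
0.019272785003117354
0.01904756024775872
```

Run:
```python
from h import *
plan((.6054,-.0626,.150),-.57)
```

```text
t 17.6 p [ 0.5118 -0.3804  0.1757] F [-0.4  0.9 -2.6] M [-0.14 -0.01  0.01] o 0.395
[[0.01, 1.0, -0.002], [1.0, -0.01, 0.002], [0.002, -0.002, -1.0]] [-46.6  35.   83.2  -0.   62.  -46.1]
dp [318.7, 90.4, 26.2] turn [-0.12, -0.13, -0.02]
```

Emit:
jog_arm([
  {"dp": [10,3,0],"turn": [0,0,0],"grip": 0.2},
  {"dp": [32,9,0],"turn": [0,0,0],"grip": 0.2},
  {"dp": [65,18,0],"turn": [0,0,0],"grip": 0.2},
  {"dp": [102,29,0],"turn": [0,0,0],"grip": 0.2},
  {"dp": [140,40,0],"turn": [0,0,0],"grip": 0.2},
  {"dp": [178,51,0],"turn": [0,0,0],"grip": 0.2},
  {"dp": [216,62,5],"turn": [0,0,0],"grip": 0.2},
  {"dp": [252,72,10],"turn": [0,0,0],"grip": 0.2},
  {"dp": [282,80,15],"turn": [0,0,0],"grip": 0.2},
  {"dp": [304,86,20],"turn": [0,0,0],"grip": 0.2},
])

```text
time_s: 18.6
position: [0.6012, -0.0748, 0.1559]
tcp_rot: [[0.008, 1.0, -0.002], [1.0, -0.008, 0.001], [0.001, -0.002, -1.0]]
force: [0.2, -0.2, -1.1]
opening: 0.394
```

Emit:
jog_arm([
  {"dp": [9,3,4],"turn": [0,0,0],"grip": 0.2},
  {"dp": [14,4,6],"turn": [0,0,0],"grip": 0.2},
  {"dp": [15,4.5,6],"turn": [0,0,0],"grip": 0.2},
  {"dp": [15,4.5,6],"turn": [0,0,0],"grip": 0.2},
  {"dp": [15,4.5,6],"turn": [0,0,0],"grip": 0.2},
])

```text
time_s: 19.1
position: [0.6064, -0.0644, 0.1513]
tcp_rot: [[0.012, 1.0, 0.0], [1.0, -0.012, -0.0], [-0.0, 0.0, -1.0]]
force: [0.4, 0.2, -2.3]
opening: 0.396
```

Run:
```python
from h import *
plan((.6054,-.0626,.120),-.57)
c,im,d=snap('wrist','w12')
snap('top','t12')
z=cv2.resize(im[0:180,230:410],None,fx=3.2,fy=3.2,interpolation=cv2.INTER_CUBIC); cv2.imwrite('pics/w12z.png',z[:,:,::-1])
```

```text
t 19.1 p [ 0.6064 -0.0644  0.1513] F [ 0.4  0.2 -2.3] M [-0.17 -0.03 -0.01] o 0.396
[[0.012, 1.0, 0.0], [1.0, -0.012, -0.0], [-0.0, 0.0, -1.0]] [-16.5  34.8  88.7  -0.   56.5 -15.9]
dp [1.8, -1.0, 31.3] turn [0.02, 0.02, -0.1]
```

View pics/w12z.png

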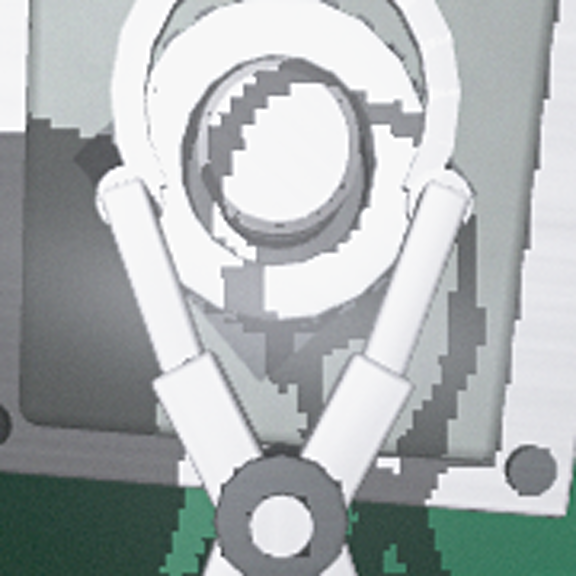

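Run:
```python
from h import *
from m2 import ax
from clipfit import fit
R=np.array([[.012,1,0],[1,-.012,0],[0,0,-1]]);t=np.array([.6064,-.0644])
c,im,d,W,s=ax('w12',(280,8,350,85),.1,.004)
k=max(cv2.findContours(s,0,1)[0],key=cv2.contourArea); e=cv2.fitEllipse(k); P=ray(c,*e[0],.1); print('axle',e,P,(P[:2]-t)@R[:2,:2]*1000)
# top face by visual: zoom 290,150
P=ray(c,230+(287/3.2),150/3.2,.1); print(P,(P[:2]-t)@R[:2,:2]*1000)
# ring via depth
v,u=np.mgrid[0:400,0:640]; m=((abs(W[...,2]-.1425)<.005)&(v<50)&(u>255)&(u<385)&(d>0)).astype(np.uint8)
inn=[]
for r in range(3,48,3):
    q=np.where(m[r])[0]; L=q[q<319];Q=q[q>=319]
    if len(L) and len(Q): inn+= [(L.max()+.5,r),(Q.min()-.5,r)]
q=np.array([(ray(c,*a,.1513-.0123+.0046)[:2]-t)@R[:2,:2] for a in inn]); A=np.column_stack([2*q,np.ones(len(q))]); s=np.linalg.lstsq(A,(q**2).sum(1),rcond=None)[0]; print(s[:2]*1000,np.sqrt(s[2]+s[:2]@s[:2])*1000,len(q))
```

```text
axle ((316.678955078125, 45.23569869995117), (50.12062072753906, 54.132850646972656), 177.52200317382812) [0.6078556  0.03520664 0.1       ] [99.62410745  0.26031982]
[0.60941581 0.0343932  0.1       ] [98.82939132  1.83028678]
[98.20538659  1.10193872] 17.547345793349844 30
```

Emit:
jog_arm([
  {"dp": [1.5,-0.7,6],"turn": [0,0,0],"grip": 0.2},
  {"dp": [1.5,-0.7,16],"turn": [0,0,0],"grip": 0.2},
  {"dp": [1.5,-0.7,26],"turn": [0,0,0],"grip": 0.2},
  {"dp": [1.5,-0.7,30],"turn": [0,0,0],"grip": 0.2},
  {"dp": [1.5,-0.7,31],"turn": [0,0,0],"grip": 0.2},
  {"dp": [1.5,-0.7,31],"turn": [0,0,0],"grip": 0.2},
])

```text
time_s: 19.8
position: [0.6056, -0.0617, 0.1196]
tcp_rot: [[0.01, 1.0, -0.001], [1.0, -0.01, 0.0], [0.0, -0.001, -1.0]]
force: [0.1, 0.2, -2.0]
opening: 0.392
```

Run:
```python
from h import *
plan((.6054,-.0626,.096),-.57)
c,im,d=snap('wrist','w13')
z=cv2.resize(im[0:180,230:410],None,fx=3.2,fy=3.2,interpolation=cv2.INTER_CUBIC); cv2.imwrite('pics/w13z.png',z[:,:,::-1])
c,im,d=snap('side','s13'); z=cv2.resize(im[150:270,260:420],None,fx=5,fy=5,interpolation=cv2.INTER_CUBIC); cv2.imwrite('pics/s13z.png',z[:,:,::-1])
```

```text
t 19.8 p [ 0.6056 -0.0617  0.1196] F [ 0.1  0.2 -2. ] M [-0.11  0.06 -0.02] o 0.392
[[0.01, 1.0, -0.001], [1.0, -0.01, 0.0], [0.0, -0.001, -1.0]] [-16.3  37.3  90.   -0.   52.8 -15.7]
dp [-0.9, -0.2, 23.6] turn [-0.03, -0.01, -0.01]
```

View pics/w13z.png

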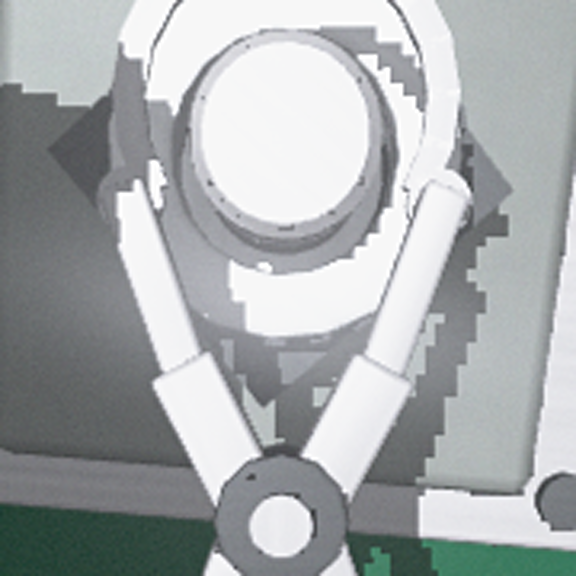

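View pics/s13z.png

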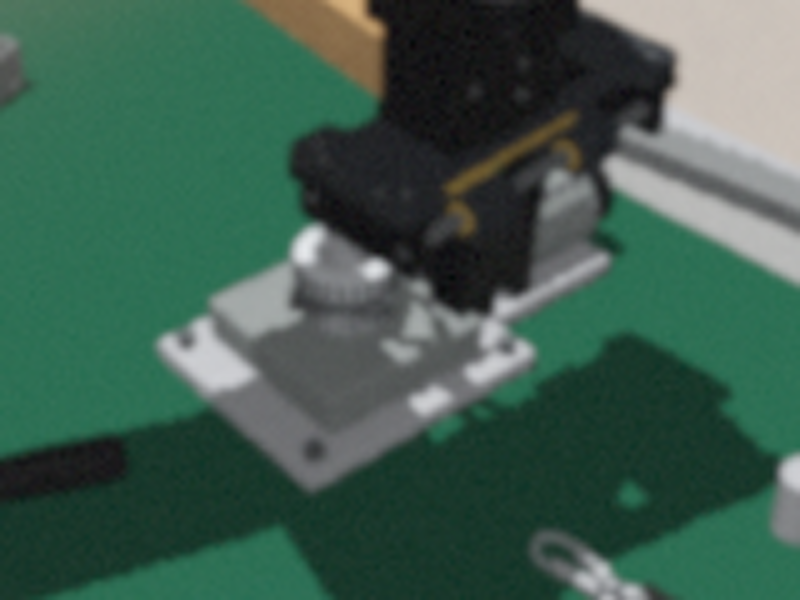

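Run:
```python
from h import *
from m2 import ax
R=np.array([[.010,1,0],[1,-.010,0],[0,0,-1]]);t=np.array([.6056,-.0617])
c,im,d,W,s=ax('w13',(270,4,355,80),.1,.003)
k=max(cv2.findContours(s,0,1)[0],key=cv2.contourArea); e=cv2.fitEllipse(k); P=ray(c,*e[0],.1); print('axle',e,P,(P[:2]-t)@R[:2,:2]*1000)
for uv,z in (((200,132),.1),((370,132),.1),((285,40),.1),((285,225),.1)):
    P=ray(c,230+uv[0]/3.2-.3,uv[1]/3.2-.3,z); print((P[:2]-t)@R[:2,:2]*1000)
v,u=np.mgrid[0:400,0:640]; m=((abs(W[...,2]-.111)<.004)&(v<50)&(u>255)&(u<385)&(d>0)&((u<285)|(u>350))).astype(np.uint8)
inn=[]
for r in range(3,48,3):
    q=np.where(m[r])[0]; L=q[q<300];Q=q[q>=340]
    if len(L) and len(Q): inn+= [(L.max()+.5,r),(Q.min()-.5,r)]
q=np.array([(ray(c,*a,.1196-.0123+.0046)[:2]-t)@R[:2,:2] for a in inn]); A=np.column_stack([2*q,np.ones(len(q))]); s=np.linalg.lstsq(A,(q**2).sum(1),rcond=None)[0]; print('clip',s[:2]*1000,np.sqrt(s[2]+s[:2]@s[:2])*1000,len(q))
print(np.median(W[...,2][m>0]))
```

```text
axle ((318.763671875, 41.58944320678711), (59.03928756713867, 63.632354736328125), 1.2791463136672974) [0.60774281 0.03514552 0.1       ] [96.86694626  1.17435844]
[ 97.13857203 -10.47005473]
[97.11436355 12.81665173]
[108.56574061   1.16433854]
[85.09843153  1.18340718]
clip [98.33101723  1.13341654] 17.55288673544466 30
0.11125375768890514
```

Emit:
jog_arm([
  {"dp": [-1,0,1],"turn": [0,0,0],"grip": 0.2},
  {"dp": [-1,0,5],"turn": [0,0,0],"grip": 0.2},
  {"dp": [-1,0,10],"turn": [0,0,0],"grip": 0.2},
  {"dp": [-1,0,15],"turn": [0,0,0],"grip": 0.2},
  {"dp": [-1,0,20],"turn": [0,0,0],"grip": 0.2},
  {"dp": [-1,0,23],"turn": [0,0,0],"grip": 0.2},
  {"dp": [-1,0,24],"turn": [0,0,0],"grip": 0.2},
  {"dp": [-1,0,24],"turn": [0,0,0],"grip": 0.2},
  {"dp": [-1,0,24],"turn": [0,0,0],"grip": 0.2},
  {"dp": [-1,0,24],"turn": [0,0,0],"grip": 0.2},
])

```text
time_s: 20.9
position: [0.6059, -0.0628, 0.0963]
tcp_rot: [[0.01, 1.0, 0.001], [1.0, -0.01, -0.0], [-0.0, 0.001, -1.0]]
force: [0.2, -0.3, -1.8]
opening: 0.396
```

Run:
```python
from h import *
plan((.6054,-.0626,.096),-.57)
c,im,d=snap('wrist','w14')
plan((.6054,-.0626,.096),-.57)
z=cv2.resize(im[0:180,230:410],None,fx=3.2,fy=3.2,interpolation=cv2.INTER_CUBIC); cv2.imwrite('pics/w14z.png',z[:,:,::-1])
c,im,d=snap('side','s14'); z=cv2.resize(im[180:240,290:370],None,fx=9,fy=9,interpolation=cv2.INTER_CUBIC); cv2.imwrite('pics/s14z.png',z[:,:,::-1])
plan((.6054,-.0626,.096),-.57)
```

```text
t 20.9 p [ 0.6059 -0.0628  0.0963] F [ 0.2 -0.3 -1.8] M [-0.17  0.02 -0.02] o 0.396
[[0.01, 1.0, 0.001], [1.0, -0.01, -0.0], [-0.0, 0.001, -1.0]] [-16.4  39.2  90.7  -0.   50.  -15.8]
dp [0.2, -0.5, 0.3] turn [0.03, 0.01, -0.02]
t 20.95 p [ 0.6058 -0.0627  0.0963] F [ 0.1  0.9 -1.3] M [-0.13  0.05  0.01] o 0.394
[[0.01, 1.0, 0.0], [1.0, -0.01, -0.0], [-0.0, 0.0, -1.0]] [-16.4  39.2  90.7  -0.   50.  -15.8]
dp [0.1, -0.4, 0.3] turn [0.03, 0.01, -0.01]
t 21.0 p [ 0.6058 -0.0627  0.0963] F [-0.8  0.3 -2.9] M [-0.1   0.09 -0.06] o 0.393
[[0.01, 1.0, 0.0], [1.0, -0.01, -0.0], [-0.0, 0.0, -1.0]] [-16.4  39.2  90.7  -0.   50.  -15.8]
dp [0.1, -0.4, 0.3] turn [0.03, 0.01, -0.02]
```

View pics/w14z.png

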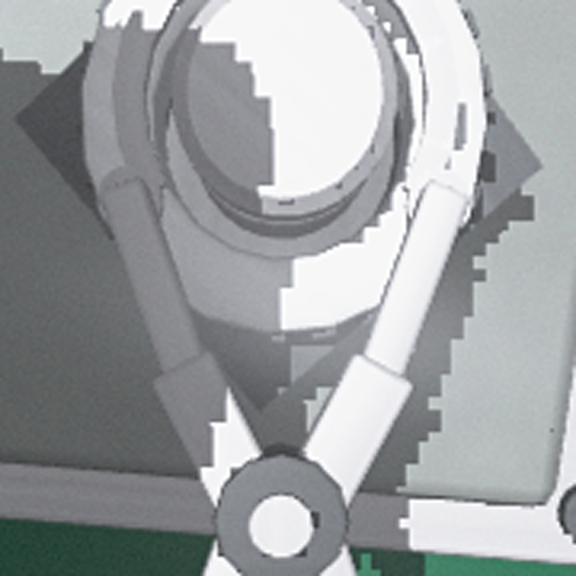

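View pics/s14z.png

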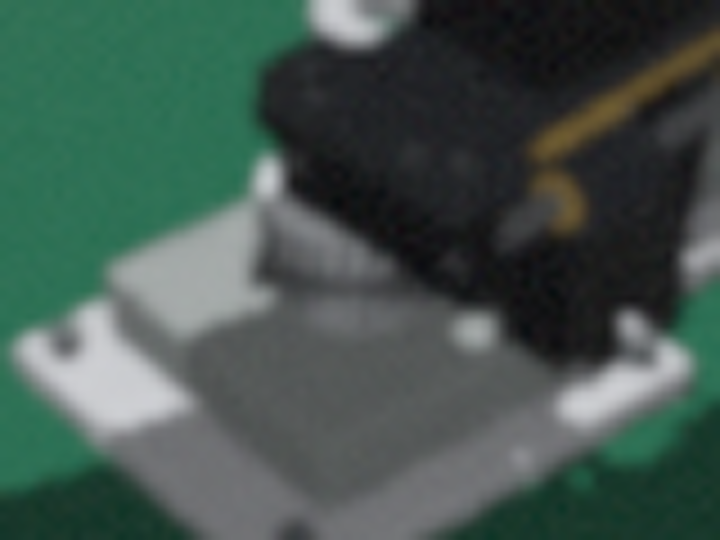

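Run:
```python
from h import *
from m2 import ax
R=np.array([[.010,1,0],[1,-.010,0],[0,0,-1]]);t=np.array([.6058,-.0627])
c,im,d,W,s=ax('w14',(270,0,360,70),.1,.003)
Z=W[...,2]
print('axle top z',np.median(Z[s>0]))
k=max(cv2.findContours(s,0,1)[0],key=cv2.contourArea)[:,0,:].astype(float)
k=k[k[:,1]>2]; q=np.array([(ray(c,*a,.1)[:2]-t)@R[:2,:2] for a in k]); A=np.column_stack([2*q,np.ones(len(q))]); o=np.linalg.lstsq(A,(q**2).sum(1),rcond=None)[0]; print('axle',o[:2]*1000,np.sqrt(o[2]+o[:2]@o[:2])*1000)
for r in (5,15,25,35,45): print(r,np.round(1000*np.r_[Z[r,252:288:3]]).astype(int),np.round(1000*Z[r,355:390:3]).astype(int))
for uv in ((230+240//3,280//3),(230+300//3,300//3)): print('pulley top?',Z[uv[1],uv[0]])
```

```text
axle top z 0.09905312244792286
axle [97.5129926   1.02194164] 12.863786607099078
5 [37 38 39 78 78 77 88 87 87 88 87 78] [85 88 88 88 88 77 78 75 39 39 39 38]
15 [40 38 74 78 79 87 88 89 89 77 78 74] [77 78 89 88 88 88 80 78 78 39 39 39]
25 [63 62 79 78 78 88 87 88 85 77 72 99] [73 78 78 89 89 88 77 78 77 77 39 40]
35 [63 76 78 79 78 89 88 88 78 76 60 97] [67 76 79 89 87 87 79 78 78 62 62 39]
45 [63 62 77 78 78 87 88 87 88 76 56 57] [64 78 87 88 88 88 77 78 78 76 62 62]
pulley top? 0.07851821213074628
pulley top? 0.07783270091041833
```

Emit:
jog_arm([
  {"dp": [0,0,0],"turn": [0,0,0],"grip": 0.2},
  {"dp": [0,0,0],"turn": [0,0,0],"grip": 0.2},
  {"dp": [0,0,0],"turn": [0,0,0],"grip": 0.2},
  {"dp": [0,0,0],"turn": [0,0,0],"grip": 0.2},
])

```text
time_s: 21.4
position: [0.6057, -0.0627, 0.0961]
tcp_rot: [[0.01, 1.0, 0.0], [1.0, -0.01, -0.0], [-0.0, 0.0, -1.0]]
force: [-0.6, 0.4, -2.1]
opening: 0.391
```

Run:
```python
from h import *
st(); c,im,d=snap('top','t15'); st(); print(bot.hand_in())
```

```text
t 21.4 p [ 0.6057 -0.0627  0.0961] F [-0.6  0.4 -2.1] M [-0.13  0.04  0.04] o 0.391
[[0.01, 1.0, 0.0], [1.0, -0.01, -0.0], [-0.0, 0.0, -1.0]] [-16.4  39.2  90.8   0.   50.  -15.8]
t 21.45 p [ 0.6057 -0.0627  0.096 ] F [ 0.  -0.2 -1.6] M [-0.12  0.01  0.01] o 0.391
[[0.01, 1.0, -0.0], [1.0, -0.01, 0.0], [0.0, -0.0, -1.0]] [-16.4  39.2  90.8   0.   50.  -15.8]
the job is handed in; nothing more can be done
None
```

View pics/t15.png

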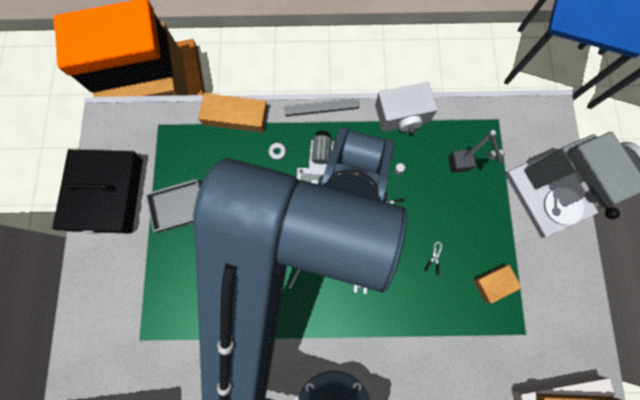

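The job is done and handed in at 21.5 s. The plate lies flat on the lower pulley, the loose pulley is stacked on it, and the arm is still holding the largest pliers squeezed with the spread clip round the axle at the groove.

- **Clip spread:** The gripper stopped at an opening of about 0.39, roughly 34–36 mm across the grips, so the handles are at their stop. The clip's inner radius measured about 17.5 mm, which is fully spread.
- **Clip position:** The clip's centre is about 1 mm from the axle's axis. It is at about 87 mm, level with the groove. That figure assumes the depth reading is 1 mm low, as it was on the pulley and housing. The clip is about 8 mm clear of the pulley underneath, and the force on the tool did not change on the way down.
- **Other things:** The arm only passed above them. In the last top picture the bearing, socket, tray and one smaller pair of pliers look unmoved. The arm hides most of the wrench and screwdriver there, and nearly all of the other small pliers, so I did not check those again at the end.
- **Disagreements:** Axle measurements from different views differed by 1–2 mm; I corrected for this before the final descent. The side camera's last view of the clip was mostly blocked by the gripper.

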